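# Tip the spent tubes into the discard box and secure its lid

### The arm

A 6-joint arm with a two-finger parallel gripper is mounted at the origin on a cart in front of the work surface, level with it; the furniture and walls round the work are solid. World frame = base frame: x ahead of the robot, y to its left, z up, the work surface at z = 0. Lengths are in mm, angles in rad, forces in N, time in s.
With the tool pointing down it reaches from about 275 to 1000 mm from the base axis. Payload 8.4 kg.
Tool frame: the origin (TCP) lies at the very end of the fingers, on their centre line; the grasp point (between the pads) lies 19 mm behind it; z points along the fingers, y is the line along which they close (so a half turn about z gives the same grasp; the last joint's range is limited). The gripper opens to 85 mm and grips with 20 to 120 N. Pads are 22 mm wide; open, the fingers measure 114 mm over their backs; the gripper's body (76 mm by 85 mm) begins 54 mm behind the grasp point. The pads swing forward as they close: fully open they stand 13 mm farther back than shut.
Start: joints at [-1.301, 0.353, 1.633, -0, 1.155, -0.002], TCP at [167.79, -602.059, 231.281] pointing down, gripper open.
Joint ranges: [-2.63, 2.63], [-0.92, 2.1], [0.06, 2.66], [-1.3, 4.44], [0, 2.69], [-3.02, 3.02]. Speed limits (rad/s): [2.22, 2.22, 2.79, 3.14, 3.14, 3.14].

### API

Orientations are given as a unit quaternion [x, y, z, w].
In Python, from cell import r gives the robot as it stands.
- The arm moves only by the tool jog_arm, never from a script. Its argument "steps" is a list that holds one entry, the list of rows, each a list of 6 numbers: the shift along the tool's x, y, z in mm, then the turn, a rotation vector about the tool's x, y, z in rad. A call has 1 to 20 rows; each row shifts and turns the commanded pose from where the row before left it, along the tool's axes as they then stand; what a row does not reach is not made up. A row lasts 1/12 s, in which the tool goes at most 41.7 mm and 7.16 degrees, less where a joint would pass 70% of its speed; a pose out of reach is approached as far as the arm can. A call is refused whole if a number of a shift passes 41.7 or a number of a turn 0.125, either way. A call with a gripper value outside its range is refused whole. "fingers" is the gripper command: -1 is fully open, 1 is shut, values between are in proportion, set as the call begins (left out, the last holds). The fingers move at their own pace and stop on an object; "newtons" is the grip in N (left out, the last holds). Time passes only in rows, so rows that do not move let the fingers close. It gives the time, the measured TCP pose, the force, the opening and the grip force at its end, in the units of the state.
- r.get_state(): the state, without advancing time (a new reading comes with each control period).
- r.camera(name): name is "scene" or "top"; returns (picture, depth): 384x512x3 uint8, red, green, blue; 384x512 float32, mm along the optical axis (not along the pixel's ray), 0 where there is no reading.
- r.calibration(name): a dict with "camera_matrix" (3x3 intrinsics, pixels), "dist" ([k1, k2, p1, p2, k3] as OpenCV has them; the pictures are not rectified), "extrinsics" (4x4, takes a point from world to camera coordinates). Camera axes: x right, y down, z forward; pixel columns grow to the right and rows downward; lengths in mm; the calibration is good to about 2 mm. A picture is of the moment at which its call begins. calibration takes no time and is no camera call.
- r.job_done(): hands the job in; it is judged then, once.
Trained networks look in the newest picture that a camera, given by its name, has taken for a name from the list of things; names that differ only in an ending like _2 or _b are one class to them, and where a whole thing is asked for, a point or a joint stands for the part that bears it (a point fixed in the world has none). Each returns a list of dicts, best first, with "conf" (0 to 1); they miss things now and then, are a little off and sometimes report something else, mostly with a low value. They report only what shows in the picture. A call takes as long as a camera call.
- r.find_in(camera, thing): "rect" ([left, top, right, bottom] in pixels, round what is visible of it).
- r.pinpoint(camera, thing): "location" ([column, row] in pixels: a listed point, or the origin of a listed thing).
The state is a dict: "time_s": time; "joints": joint angles; "joint_velocities": joint speeds; "tau": joint torques, N m; "eef_pos": TCP position; "tool_rot": TCP orientation; "force": force on the tool from outside, world axes, zero at the start; "wrist_torque": the same for the moment, N m; "gripper_width": opening from 0.0 (shut) to 1.0 (fully open); "grip_force": force on a finger pad.
Only numpy, scipy, OpenCV 4.12 (cv2) and the standard library are available. Lean on these libraries where they do the work, as an engineer would, in place of code of your own. Each camera call takes 0.05 s, during which the arm holds its last target. There are 200 camera calls.

### The job

Clear away the spent blood tubes: first turn the red turnbutton clear of the shut lid of the yellow discard box and lift the lid back until it stands open by itself. Lift the divided caddy by its handle and tip its red bay over the box so that the spent tubes roll out into it, while the tubes in the green bay stay in the caddy, put the spent tubes lying loose on the worktop into the box too, and stand the caddy back upright in the middle of the black mat. When all the spent tubes are in, shut the box's lid and then turn the red turnbutton fully across it, leaving the other things where they are.

Things in the scene. Friction and masses are not known exactly. Their poses are not given: they have to be found in the camera images.
- caddy: divided caddy, 0.26 to 0.40 kg empty, 112 long (its x), 194 wide (its y): a shallow open bay each side of a grey divider 6 thick, 66 high; red bay at +y, green bay at -y. Origin under its centre, z up. Each bay has a flat floor 58 wide, 4 above the origin, then a ramp 36 wide rising 11 (17 degrees) to an open pouring edge; end walls 34 high. Tubes lie along x
- caddy_handle (a point): middle of the caddy's black handle, 85 above its origin: an upright plate on top of the divider, 70 long (caddy x), 14 thick (caddy y), reaching 25 above and below this point; axes as the caddy's
- red_edge (a point): middle of the red bay's open pouring edge, 97 from the caddy's middle along +y, 15 above its underside. Tubes roll over it when this side is tipped down 45 to 60 degrees about the caddy's x (they start to roll on a slope of about 16 degrees); tubes in the raised green bay then lie against the divider
- mat: flat black rubber mat fixed to the worktop, 250 x 250 x 3 thick, where the caddy stands; origin at the centre of its underside
- discard_box: fixed yellow open box, 140 (its x) x 210 (its y) x 60 high, walls 4; origin at the centre of its underside; its +x side is the far, hinge side, its -x side the front with the turnbutton
- box_lid (a joint): lid of the discard box in rad: 0 shut, 1.75 fully open (leaning back 10 degrees past upright); free hinge along the far top edge, stands open by itself above 1.6 and falls shut by its own weight below about 1.5; 0.15 kg
- box_lid_hinge (a point): middle of the lid's hinge line (along the box's y), on the top far edge of the box; the lid is a plate 140 from hinge to free edge, 210 wide, 8 thick
- box_lid_handle (a point): gripping point of the black round knob on the lid's outer face, 110 from the hinge line and 35 off the face; the knob is 28 across and ends 8 beyond this point; when the lid stands open the knob is behind it, away from the robot
- turnbutton (a joint): turnbutton in rad about the vertical: 0 = its bar lies along the front edge clear of the lid, 1.5 (stop) = its bar points over the lid; grows counter-clockwise seen from above; stays where it is left (friction about 0.04 N m)
- turnbutton_pivot (a point): point on the turnbutton's vertical pivot axis, at mid height of its red upright fin, above a bracket on the box's front wall, 15 in front of the wall and 62 towards the box's +y from its middle. The fin is 12 thick, reaches 10 behind and 36 ahead of the pivot along the bar, from 13 below to 13 above this point; the bar points along this frame's -y and reaches 52 from the pivot
- red_bay_tube_1: spent tube lying in the caddy's red bay at the start: blood sample tube with purple cap, 75 long, 14.5 diameter, 11 g; origin at the centre of its round bottom end, z axis runs along the tube towards the cap, so its middle lies at z = 37; may be absent
- red_bay_tube_2: spent tube lying in the caddy's red bay at the start: blood sample tube with purple cap, 75 long, 14.5 diameter, 11 g; origin at the centre of its round bottom end, z axis runs along the tube towards the cap, so its middle lies at z = 37; may be absent
- red_bay_tube_3: spent tube lying in the caddy's red bay at the start: blood sample tube with purple cap, 75 long, 14.5 diameter, 11 g; origin at the centre of its round bottom end, z axis runs along the tube towards the cap, so its middle lies at z = 37; may be absent
- stray_tube_1: spent tube lying loose on the worktop at the start: blood sample tube with purple cap, 75 long, 14.5 diameter, 11 g; origin at the centre of its round bottom end, z axis runs along the tube towards the cap, so its middle lies at z = 37; may be absent
- stray_tube_2: spent tube lying loose on the worktop at the start: blood sample tube with purple cap, 75 long, 14.5 diameter, 11 g; origin at the centre of its round bottom end, z axis runs along the tube towards the cap, so its middle lies at z = 37; may be absent
- stray_tube_3: spent tube lying loose on the worktop at the start: blood sample tube with purple cap, 75 long, 14.5 diameter, 11 g; origin at the centre of its round bottom end, z axis runs along the tube towards the cap, so its middle lies at z = 37; may be absent
- green_bay_tube_1: tube still needed, lying in the caddy's green bay: blood sample tube with purple cap, 75 long, 14.5 diameter, 11 g; origin at the centre of its round bottom end, z axis runs along the tube towards the cap, so its middle lies at z = 37; may be absent
- green_bay_tube_2: tube still needed, lying in the caddy's green bay: blood sample tube with purple cap, 75 long, 14.5 diameter, 11 g; origin at the centre of its round bottom end, z axis runs along the tube towards the cap, so its middle lies at z = 37; may be absent
- green_bay_tube_3: tube still needed, lying in the caddy's green bay: blood sample tube with purple cap, 75 long, 14.5 diameter, 11 g; origin at the centre of its round bottom end, z axis runs along the tube towards the cap, so its middle lies at z = 37; may be absent
- timer: white bench timer 55x62x22, bystander; origin under its centre
- marker_red: red-capped marker pen lying on the worktop, 136 long, bystander; origin under its centre
- clear_bottle: clear bottle with blue cap, 63 across, 163 high, bystander; origin under its centre
- slide_box: blue slide box 66x98x35, bystander; origin under its centre

How it is judged (in metres and radians):
On the way, in this order (a step that is already met when the one before it is completed fails the run):
1. the turnbutton is turned clear of the lid, which is still shut (value of joint box_lid below 0.05 rad and value of joint turnbutton below 0.3 rad), for 0.1 s.
2. the lid stands open (value of joint box_lid above 1.58 rad), for 0.3 s.
3. the caddy is held tipped by more than 25 degrees and no spent tube is left in its red bay (angle between caddy's own z axis and vertical above 0.44 rad and not (x of red_bay_tube_1 in the frame of caddy between -0.06 and 0.06 m and z of red_bay_tube_1 in the frame of caddy between -0.01 and 0.06 m and y of red_bay_tube_1 in the frame of caddy between 0 and 0.1 m) and not (x of red_bay_tube_2 in the frame of caddy between -0.06 and 0.06 m and z of red_bay_tube_2 in the frame of caddy between -0.01 and 0.06 m and y of red_bay_tube_2 in the frame of caddy between 0 and 0.1 m) and not (x of red_bay_tube_3 in the frame of caddy between -0.06 and 0.06 m and z of red_bay_tube_3 in the frame of caddy between -0.01 and 0.06 m and y of red_bay_tube_3 in the frame of caddy between 0 and 0.1 m)), for 0.1 s.
4. all spent tubes are in the discard box and its lid is shut, the turnbutton not yet across it (x of red_bay_tube_1 in the frame of discard_box between -0.07 and 0.07 m and y of red_bay_tube_1 in the frame of discard_box between -0.105 and 0.105 m and z of red_bay_tube_1 in the frame of discard_box between -0.01 and 0.065 m and x of red_bay_tube_2 in the frame of discard_box between -0.07 and 0.07 m and y of red_bay_tube_2 in the frame of discard_box between -0.105 and 0.105 m and z of red_bay_tube_2 in the frame of discard_box between -0.01 and 0.065 m and x of red_bay_tube_3 in the frame of discard_box between -0.07 and 0.07 m and y of red_bay_tube_3 in the frame of discard_box between -0.105 and 0.105 m and z of red_bay_tube_3 in the frame of discard_box between -0.01 and 0.065 m and x of stray_tube_1 in the frame of discard_box between -0.07 and 0.07 m and y of stray_tube_1 in the frame of discard_box between -0.105 and 0.105 m and z of stray_tube_1 in the frame of discard_box between -0.01 and 0.065 m and x of stray_tube_2 in the frame of discard_box between -0.07 and 0.07 m and y of stray_tube_2 in the frame of discard_box between -0.105 and 0.105 m and z of stray_tube_2 in the frame of discard_box between -0.01 and 0.065 m and x of stray_tube_3 in the frame of discard_box between -0.07 and 0.07 m and y of stray_tube_3 in the frame of discard_box between -0.105 and 0.105 m and z of stray_tube_3 in the frame of discard_box between -0.01 and 0.065 m and value of joint box_lid below 0.05 rad and value of joint turnbutton below 0.6 rad), for 0.2 s.
5. the turnbutton is turned across the shut lid (value of joint box_lid below 0.05 rad and value of joint turnbutton above 1.25 rad), for 0.2 s.
At the end, for the whole second after the job is handed in: every spent tube (red bay and stray) is inside the discard box; every green-bay tube is in the caddy's green bay; the caddy stands upright (within 3 degrees) on the mat, within 60 mm of its centre; the lid is shut (below 0.05 rad) and the turnbutton is turned past 1.25 rad (all of step 5 and x of red_bay_tube_1 in the frame of discard_box between -0.07 and 0.07 m and y of red_bay_tube_1 in the frame of discard_box between -0.105 and 0.105 m and z of red_bay_tube_1 in the frame of discard_box between -0.01 and 0.065 m and x of red_bay_tube_2 in the frame of discard_box between -0.07 and 0.07 m and y of red_bay_tube_2 in the frame of discard_box between -0.105 and 0.105 m and z of red_bay_tube_2 in the frame of discard_box between -0.01 and 0.065 m and x of red_bay_tube_3 in the frame of discard_box between -0.07 and 0.07 m and y of red_bay_tube_3 in the frame of discard_box between -0.105 and 0.105 m and z of red_bay_tube_3 in the frame of discard_box between -0.01 and 0.065 m and x of stray_tube_1 in the frame of discard_box between -0.07 and 0.07 m and y of stray_tube_1 in the frame of discard_box between -0.105 and 0.105 m and z of stray_tube_1 in the frame of discard_box between -0.01 and 0.065 m and x of stray_tube_2 in the frame of discard_box between -0.07 and 0.07 m and y of stray_tube_2 in the frame of discard_box between -0.105 and 0.105 m and z of stray_tube_2 in the frame of discard_box between -0.01 and 0.065 m and x of stray_tube_3 in the frame of discard_box between -0.07 and 0.07 m and y of stray_tube_3 in the frame of discard_box between -0.105 and 0.105 m and z of stray_tube_3 in the frame of discard_box between -0.01 and 0.065 m and x of green_bay_tube_1 in the frame of caddy between -0.06 and 0.06 m and z of green_bay_tube_1 in the frame of caddy between -0.01 and 0.06 m and y of green_bay_tube_1 in the frame of caddy between -0.1 and 0 m and x of green_bay_tube_2 in the frame of caddy between -0.06 and 0.06 m and z of green_bay_tube_2 in the frame of caddy between -0.01 and 0.06 m and y of green_bay_tube_2 in the frame of caddy between -0.1 and 0 m and x of green_bay_tube_3 in the frame of caddy between -0.06 and 0.06 m and z of green_bay_tube_3 in the frame of caddy between -0.01 and 0.06 m and y of green_bay_tube_3 in the frame of caddy between -0.1 and 0 m and horizontal distance between caddy and mat below 0.06 m and angle between caddy's own z axis and vertical below 0.06 rad and height (world z) of caddy below 0.012 m); the robot touches nothing.
It fails at once if the lid is off its seat while the turnbutton lies across (value of joint box_lid above 0.15 rad and value of joint turnbutton above 0.8 rad).
It fails at once if the timer is pushed more than 40 mm from its place (distance of timer from where it was at the start of the episode above 0.04 m).
It fails at once if the marker red is pushed more than 40 mm from its place (distance of marker_red from where it was at the start of the episode above 0.04 m).
It fails at once if the clear bottle is pushed more than 40 mm from its place (distance of clear_bottle from where it was at the start of the episode above 0.04 m).
It fails at once if the slide box is pushed more than 40 mm from its place (distance of slide_box from where it was at the start of the episode above 0.04 m).
Of red_bay_tube_1, red_bay_tube_2, red_bay_tube_3 only 2 to 3 are there at a start; the rules pass over those that are not, and their reading is None.
Of green_bay_tube_1, green_bay_tube_2, green_bay_tube_3 only 2 to 3 are there at a start; the rules pass over those that are not, and their reading is None.
Of stray_tube_1, stray_tube_2, stray_tube_3 only 2 to 3 are there at a start; the rules pass over those that are not, and their reading is None.
At some moment in a run one of caddy may be knocked a few centimetres aside while the robot is not near it.
It also fails if it takes over 208 s, if anything falls off the work surface, if the arm or the gripper's body presses on something with over 40 N, if the wrist force passes 120 N, or if a joint passes its speed limit or range.

## Working session

There is one attempt and no reset: what is moved stays moved. The work goes in short steps, Python scripts to look and compute and a tool call to move; the robot and the scene stay as the last step left them, time stands still between calls to the robot, and variables do not carry over. Pictures are saved under pics/ and viewed, at most 14 in all, crops included, and the job is handed in when it is done.

Besides the shell and the picture viewer there is one more tool, called after "Emit:" as a command line: name --argument value ..., lists and objects as JSON in quotes. jog_arm: Moves the arm, as the interface text tells. Its arguments: {"type":"object","properties":{"steps":{"type":"array","items":{"type":"array","items":{"type":"array","items":{"type":"number"}}}},"fingers":{"type":"number"},"newtons":{"type":"number"}},"required":["steps"]}

```bash
mkdir -p pics; ls; cat > h.py <<'E'
from cell import r
import numpy as np, cv2
from scipy.spatial.transform import Rotation as R
def snap(c,name=None):
    p,d=r.camera(c)
    if name: cv2.imwrite(f'pics/{name}.png',cv2.cvtColor(p,cv2.COLOR_RGB2BGR))
    return p,d
def world(c,px,depth):
    k=r.calibration(c);K=np.array(k['camera_matrix']);E=np.array(k['extrinsics'])
    u=cv2.undistortPoints(np.array([[px]],float),K,np.array(k['dist']))[0,0]
    return np.linalg.inv(E)[:3]@np.r_[u[0]*depth,u[1]*depth,depth,1]
def onz(c,px,z):
    a=world(c,px,100);b=world(c,px,1000);t=(z-a[2])/(b[2]-a[2]);return a+t*(b-a)
def proj(c,P):
    k=r.calibration(c);E=np.array(k['extrinsics'])
    return cv2.projectPoints(np.array(P,float).reshape(-1,3),cv2.Rodrigues(E[:3,:3])[0],E[:3,3],np.array(k['camera_matrix']),np.array(k['dist']))[0][:,0]
def dep(d,px,n=1):
    x,y=int(round(px[0])),int(round(px[1]));w=d[max(0,y-n):y+n+1,max(0,x-n):x+n+1];w=w[w>0];return float(np.median(w)) if len(w) else 0
E
python3 - <<'E'
from h import *
for c in['scene','top']:
    p,d=snap(c,c+'0')
    print(c,np.linalg.inv(np.array(r.calibration(c)['extrinsics'])).round(2).tolist(),r.calibration(c)['camera_matrix'])
    for t in['caddy','caddy_handle','red_edge','mat','discard_box','box_lid_hinge','box_lid_handle','turnbutton_pivot','stray_tube_1','red_bay_tube_1','timer','marker_red','clear_bottle','slide_box']:
        for o in r.pinpoint(c,t)[:6]:
            dd=dep(d,o['location']); print(t,round(o['conf'],2),np.round(o['location']),world(c,o['location'],dd).round() if dd else None)
print(r.get_state())
E
```

```text
pics
scene [[0.5, -0.36, 0.79, -389.64], [-0.87, -0.18, 0.46, -542.1], [-0.02, -0.91, -0.4, 600.66], [0.0, 0.0, 0.0, 1.0]] [[363.92500319   0.         251.96791964]
 [  0.         363.92500319 187.15639703]
 [  0.           0.           1.        ]]
caddy 0.72 [318. 244.] [ 483. -250.   17.]
red_edge 0.8 [328. 260.] [ 424. -299.   15.]
mat 0.67 [312. 248.] [ 456. -241.   15.]
discard_box 0.88 [194. 211.] [422. 153.  56.]
box_lid_hinge 0.95 [201. 190.] [549. 219.  68.]
box_lid_hinge 0.48 [284. 205.] [697. -41.   1.]
box_lid_handle 0.75 [181. 192.] [435. 213. 108.]
stray_tube_1 0.49 [235. 224.] [499.  49.  -3.]
red_bay_tube_1 0.64 [311. 252.] [ 446. -243.   10.]
red_bay_tube_1 0.44 [311. 243.] [ 477. -230.   18.]
red_bay_tube_1 0.39 [311. 250.] [ 453. -239.   11.]
timer 0.19 [193. 208.] [422. 157.  66.]
marker_red 0.48 [386. 285.] [ 392. -458.   11.]
clear_bottle 0.98 [279. 204.] [689. -22.   5.]
slide_box 0.38 [321. 245.] [ 484. -258.   14.]
top [[0.03, -0.99, 0.15, 369.04], [-1.0, -0.03, -0.0, 12.59], [0.01, -0.15, -0.99, 1522.09], [0.0, 0.0, 0.0, 1.0]] [[436.32813544   0.         25
[... 1224 characters left out ...]
5, 'joints': array([-1.30138767e+00,  3.53017206e-01,  1.63339956e+00,  2.16339401e-05,
        1.15521946e+00, -2.37439570e-03]), 'joint_velocities': array([-0.00170535, -0.00117757, -0.00224719,  0.00128405,  0.00132627,
        0.00073492]), 'tau': array([-6.35709621e-04, -6.05168152e+01, -3.42444277e+01, -7.21433503e-05,
        1.21060373e-03,  4.66696019e-05]), 'eef_pos': array([ 167.80149224, -602.04750907,  231.27040481]), 'tool_rot': array([ 9.90781538e-01,  1.35469345e-01,  6.90833692e-06, -2.29064277e-05]), 'force': array([ 0.06138757, -0.25463713,  0.23143826]), 'wrist_torque': array([-0.05229659, -0.01011644,  0.04368366]), 'grip_force': 0.0, 'gripper_width': 0.9991329247275889}
```

```bash
python3 - <<'E'
import cv2
t=cv2.imread('pics/top0.png')[110:310,90:430]
cv2.imwrite('pics/top0c.png',cv2.resize(t,None,fx=2.35,fy=2.35,interpolation=cv2.INTER_CUBIC))
t=cv2.imread('pics/scene0.png')[150:330,120:420]
cv2.imwrite('pics/scene0c.png',cv2.resize(t,None,fx=2.6,fy=2.6,interpolation=cv2.INTER_CUBIC))
E
```

```text
(no output)
```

View pics/top0c.png

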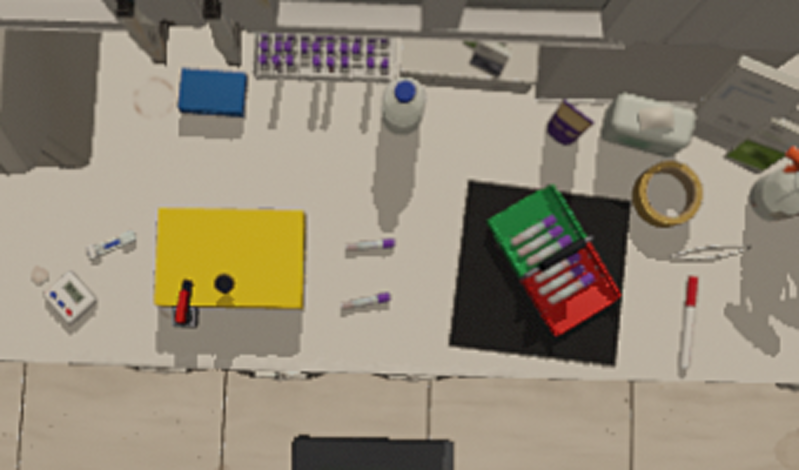

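View pics/scene0c.png

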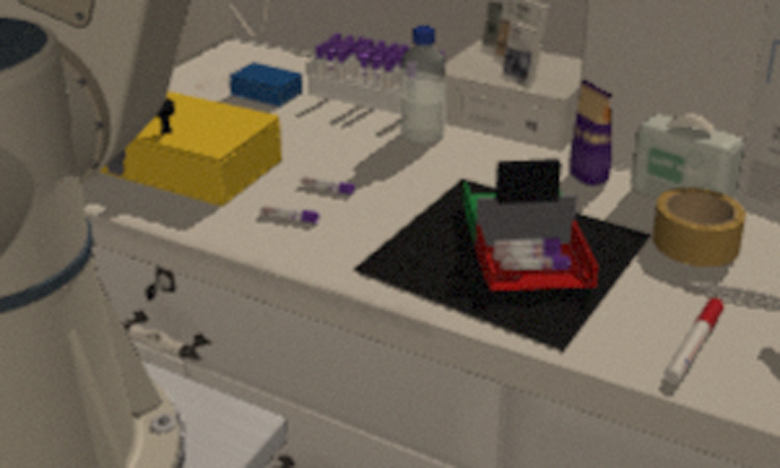

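Top view: the yellow box is left of centre with its knob at crop (223,284). The turnbutton is across the lid at (185,300), two strays lie at (372,244) and (367,300), and the caddy is on the mat with its handle near (560,255) and red bay lower right. The scene view agrees. Next I'll take geometry from the depth clouds.

```bash
cat >> h.py <<'E'
def cloud(c,p,d):
    k=r.calibration(c);K=np.array(k['camera_matrix']);E=np.linalg.inv(np.array(k['extrinsics']))
    v,u=np.nonzero(d>0);n=cv2.undistortPoints(np.c_[u,v].astype(float)[:,None],K,np.array(k['dist']))[:,0];z=d[v,u].astype(float)
    P=np.c_[n[:,0]*z,n[:,1]*z,z]@E[:3,:3].T+E[:3,3]
    return P,p[v,u].astype(int)
def rect(Q):
    (c,s,a)=cv2.minAreaRect(Q[:,:2].astype(np.float32));return np.round(c,1),np.round(s,1),round(a,1),len(Q)
def box(P,C,x,y,z):
    m=(P[:,0]>x[0])&(P[:,0]<x[1])&(P[:,1]>y[0])&(P[:,1]<y[1])&(P[:,2]>z[0])&(P[:,2]<z[1]);return P[m],C[m]
def tubes(P,C,x,y):
    Q,c=box(P,C,x,y,(-6,30)); 
    pur=Q[(c[:,2]-c[:,1]>30)&(c[:,2]>c[:,0]+5)]
    return pur
E
python3 - <<'E'
from h import *
for c in['top','scene']:
    p,d=snap(c); P,C=cloud(c,p,d)
    Q,q=box(P,C,(300,700),(50,350),(60,76)); yel=Q[(q[:,0]>q[:,2]+60)&(q[:,1]>90)]
    print(c,'lid',rect(yel),np.median(yel[:,2]))
    Q,q=box(P,C,(350,500),(180,300),(60,120)); red=Q[(q[:,0]>q[:,1]+50)&(q[:,0]>q[:,2]+50)&(q[:,1]<70)]
    if len(red): print('fin',rect(red),np.percentile(red[:,2],[5,50,95]).round(1),red.mean(0).round(1))
    blk=Q[q.max(1)<60]; print('knob',rect(blk) if len(blk) else 0,blk.mean(0).round(1),blk[:,2].max())
    Q,q=box(P,C,(400,600),(-330,-150),(85,120)); print('handle',rect(Q),Q.mean(0).round(1),Q[:,2].max())
    Q,q=box(P,C,(400,700),(-330,-150),(4,40));
    red=Q[(q[:,0]>q[:,1]+60)&(q[:,0]>q[:,2]+50)];gr=Q[(q[:,1]>q[:,0]+40)]
    print('red',rect(red),red.mean(0),'green',rect(gr),gr.mean(0))
    Q,q=box(P,C,(300,700),(-420,-50),(-5,10)); m=Q[q.max(1)<45]; print('mat',rect(m))
    Q,q=box(P,C,(380,600),(20,110),(4,25)); 
    for lo,hi in((380,470),(470,600)):
        t=Q[(Q[:,0]>lo)&(Q[:,0]<hi)]; print('stray',rect(t),t.mean(0).round(1)) if len(t)>5 else None
E
```

```text
top lid (array([491.6, 218.1]), array([140.4, 212.1]), 0.6, 2487) 68.14313366915553
fin (array([419.6, 277.1]), array([11.9, 43.2]), 83.4, 56) [ 84.1  96.5 103.6] [418.2 276.   95.7]
knob (array([438.8, 254.6]), array([50.3, 95.9]), 36.5, 81) [435.7 243.7  91.6] 116.71454546692394
handle (array([ 506.5, -250.9]), array([14.5, 70.3]), 32.1, 101) [ 505.2 -248.8  110.4] 117.6148775513443
red (array([ 462.4, -282.6]), array([ 95.7, 121.7]), 31.3, 498) [ 452.97753576 -282.00659295   13.89786111] green (array([ 552.7, -228.4]), array([ 96. , 119.6]), 32.6, 512) [ 560.99881381 -219.40216242   15.17988804]
mat (array([ 487.8, -238.8]), array([243.9, 244.7]), 84.5, 2711)
stray (array([425.1,  65.6]), array([89.7, 86.8]), 1.7, 85) [428.   54.8   7.8]
stray (array([535.3,  63.9]), array([ 88.2, 127.8]), 89.2, 108) [530.8  59.5   7.5]
scene lid (array([488.2, 208.3]), array([142., 190.]), 0.7, 797) 66.78764356400313
knob (array([451.7, 214.5]), array([31.6, 15.6]), 17.4, 47) [446.  213.1  94.6] 112.43014708664788
handle (array([ 500.3, -251.1]), array([16. , 68.5]), 28.7, 232) [ 498.8 -251.   100.3] 112.43670765965845
red (array([ 459.5, -277.3]), array([ 95.3, 111.7]), 32.0, 314) [ 448.75649683 -285.27251919   13.30559659] green (array([ 527.7, -175.5]), array([95.3, 31.5]), 8.7, 34) [ 538.80148016 -175.03213847   24.21422537]
mat (array([ 526.2, -240.4]), array([246.1, 331. ]), 84.2, 2401)
stray (array([429.1,  41.3]), array([11.9, 41.4]), 16.0, 40) [428.1  40.6   9. ]
stray (array([514.8,  37.9]), array([12.2, 35.6]), 9.6, 33) [513.2  37.5   8.8]
```

Emit:
jog_arm --steps '[[[37.5, -5.8, 0, 0, 0, -0.0673], [37.5, -5.8, 0, 0, 0, -0.0673], [37.5, -5.8, 0, 0, 0, -0.0673], [37.5, -5.8, 0, 0, 0, -0.0673], [37.5, -5.8, 0, 0, 0, -0.0673], [37.5, -5.8, 0, 0, 0, -0.0673], [37.5, -5.8, 0, 0, 0, -0.0673], [37.5, -5.8, 0, 0, 0, -0.0673], [37.5, -5.8, 0, 0, 0, -0.0673], [37.5, -5.8, 0, 0, 0, -0.0673], [37.5, -5.8, 0, 0, 0, -0.0673], [37.5, -5.8, 0, 0, 0, -0.0673], [37.5, -5.8, 0, 0, 0, -0.0673], [37.5, -5.8, 0, 0, 0, -0.0673], [37.5, -5.8, 0, 0, 0, -0.0673], [37.5, -5.8, 0, 0, 0, -0.0673], [37.5, -5.8, 0, 0, 0, -0.0673], [37.5, -5.8, 0, 0, 0, -0.0673], [37.5, -5.8, 0, 0, 0, -0.0673], [37.5, -5.8, 0, 0, 0, -0.0673]]]' --fingers -0.2 --newtons 40

```text
time_s: 3.27
eef_pos: [508.8, 14.7, 231.5]
tool_rot: [0.689, 0.725, 0.0, 0.0]
force: [0.8, -0.4, -0.1]
gripper_width: 0.6
grip_force: 0.0
```

Emit:
jog_arm --steps '[[[37.5, -5.8, 0, 0, 0, -0.0673], [37.5, -5.8, 0, 0, 0, -0.0673], [37.5, -5.8, 0, 0, 0, -0.0673], [37.5, -5.8, 0, 0, 0, -0.0673], [37.5, -5.8, 0, 0, 0, -0.0673], [37.5, -5.8, 0, 0, 0, -0.0673], [37.5, -5.8, 0, 0, 0, -0.0673], [37.5, -5.8, 0, 0, 0, -0.0673], [0, 0, 0, 0, 0, 0]]]'

```text
time_s: 4.02
eef_pos: [378.6, 288.8, 231.4]
tool_rot: [0.47, 0.883, 0.001, -0.001]
force: [-0.6, -0.3, -0.2]
gripper_width: 0.599
grip_force: 0.0
```

```bash
cat >> h.py <<'E'
def down(psi,tilt=0,ax='x'):
    p=np.radians(psi);M=np.array([[-np.sin(p),np.cos(p),0],[np.cos(p),np.sin(p),0],[0,0,-1.]]).T.reshape(3,3).T
    M=np.c_[[-np.sin(p),np.cos(p),0],[np.cos(p),np.sin(p),0],[0,0,-1.]]
    return M@R.from_euler(ax,tilt,degrees=True).as_matrix()
def cur():
    s=r.get_state();return np.array(s['eef_pos']),R.from_quat(s['tool_rot']).as_matrix()
def plan(way,start=None,lim=38,rl=.11):
    """way: list of (pos,R[,n]); prints rounded rows"""
    p,M=start or cur();out=[]
    for w in way:
        t,T=np.array(w[0],float),w[1];rv=R.from_matrix(M.T@T).as_rotvec()
        n=w[2] if len(w)>2 else int(max(1,np.ceil(np.linalg.norm(t-p)/lim),np.ceil(np.abs(rv).max()/rl)))
        p0,M0=p,M
        for i in range(1,n+1):
            g=p0+(t-p0)*i/n;G=M0@R.from_rotvec(rv*i/n).as_matrix()
            a=np.round(M.T@(g-p),1)+0.;b=np.round(R.from_matrix(M.T@G).as_rotvec(),3)+0.
            out.append([float(v) for v in np.r_[a,b]]);p=p+M@a;M=M@R.from_rotvec(b).as_matrix()
        out.append('|')
    print(len(out)-len(way),'rows');print(str(out).replace(' ',''))
    return p,M
E
python3 - <<'E'
from h import *
print(r.get_state()['joints'])
plan([((418.5,277,140),down(83.4))]); 
E
```

```text
[0.64699671 0.11872682 1.941404   0.00244401 1.08130609 0.05268423]
8 rows
[[-4.0,3.3,11.4,0.0,0.0,-0.108],[-4.4,2.9,11.4,0.0,0.0,-0.108],[-4.7,2.3,11.5,0.0,-0.001,-0.107],[-4.8,1.9,11.4,0.001,0.0,-0.108],[-5.1,1.3,11.4,0.0,0.0,-0.108],[-5.1,0.8,11.4,0.0,-0.001,-0.108],[-5.2,0.2,11.5,0.0,0.0,-0.108],[-5.2,-0.3,11.4,0.0,0.0,-0.107],'|']
```

Emit:
jog_arm --steps '[[[-4.0, 3.3, 11.4, 0, 0, -0.108], [-4.4, 2.9, 11.4, 0, 0, -0.108], [-4.7, 2.3, 11.5, 0, 0, -0.108], [-4.8, 1.9, 11.4, 0, 0, -0.108], [-5.1, 1.3, 11.4, 0, 0, -0.108], [-5.1, 0.8, 11.4, 0, 0, -0.108], [-5.2, 0.2, 11.5, 0, 0, -0.108], [-5.2, -0.3, 11.4, 0, 0, -0.107], [0, 0, 20, 0, 0, 0], [0, 0, 20, 0, 0, 0], [0, 0, 10, 0, 0, 0], [0, 0, 5, 0, 0, 0], [0, 0, 5, 0, 0, 0], [0, 0, 0, 0, 0, 0]]]'

```text
time_s: 5.18
eef_pos: [421.8, 272.5, 79.6]
tool_rot: [0.061, 0.998, -0.0, -0.0]
force: [-0.3, -0.5, -0.1]
gripper_width: 0.598
grip_force: 0.0
```

Emit:
jog_arm --steps '[[[0, 0, 0, 0, 0, 0], [0, 0, 0, 0, 0, 0], [0, 0, 0, 0, 0, 0], [0, 0, 0, 0, 0, 0], [0, 0, 0, 0, 0, 0], [0, 0, 0, 0, 0, 0], [0, 0, 0, 0, 0, 0], [0, 0, 0, 0, 0, 0]]]' --fingers 1 --newtons 30

```text
time_s: 5.85
eef_pos: [423.3, 275.5, 81.1]
tool_rot: [0.062, 0.998, 0.003, 0.002]
force: [-0.6, 13.3, -3.6]
gripper_width: 0.139
grip_force: 28.1
```

```bash
python3 - <<'E'
from h import *
p,M=cur();print(p,M[:,1],M[:,2],r.get_state()['force'],r.get_state()['gripper_width'])
piv=np.array([405.8,278.3]);v=p[:2]-piv;print(v)
y0=np.degrees(np.arctan2(M[1,1],M[0,1]))
w=[]
for a in np.arange(6,87,6):
    c=np.radians(-a);w.append((np.r_[piv+[v[0]*np.cos(c)-v[1]*np.sin(c),v[0]*np.sin(c)+v[1]*np.cos(c)],p[2]],down(y0-a),1))
plan(w)
E
```

```text
[423.33955454 275.4665906   81.06397985] [0.1237086  0.9923021  0.00572112] [ 0.00352261  0.00532622 -0.99997961] [-0.61841163 13.27149899 -3.64948788] 0.1386817661812602
[17.53955454 -2.8334094 ]
14 rows
[[0.2,-1.9,0.0,0.006,0.003,0.105],'|',[0.1,-1.8,0.0,0.0,0.0,0.104],'|',[0.2,-1.9,0.0,0.0,0.0,0.105],'|',[0.2,-1.8,0.0,0.0,0.0,0.105],'|',[0.1,-1.9,0.0,0.0,0.0,0.105],'|',[0.2,-1.8,0.0,0.0,0.0,0.104],'|',[0.2,-1.9,0.0,0.0,0.0,0.105],'|',[0.1,-1.8,0.0,0.0,0.0,0.105],'|',[0.2,-1.9,0.0,0.0,0.0,0.104],'|',[0.2,-1.8,0.0,0.0,0.0,0.105],'|',[0.1,-1.9,0.0,0.0,0.0,0.105],'|',[0.2,-1.8,0.0,0.0,0.0,0.105],'|',[0.2,-1.9,0.0,0.0,0.0,0.104],'|',[0.1,-1.8,0.0,0.0,0.0,0.105],'|']
```

Emit:
jog_arm --steps '[[[0.2, -1.4, 0, 0, 0, 0.105], [0.2, -1.8, 0, 0, 0, 0.105], [0.2, -1.8, 0, 0, 0, 0.105], [0.2, -1.8, 0, 0, 0, 0.105], [0.2, -1.8, 0, 0, 0, 0.105], [0.2, -1.8, 0, 0, 0, 0.105], [0.2, -1.8, 0, 0, 0, 0.105], [0.2, -1.8, 0, 0, 0, 0.105], [0.2, -1.8, 0, 0, 0, 0.105], [0.2, -1.8, 0, 0, 0, 0.105], [0.2, -1.8, 0, 0, 0, 0.105], [0.2, -1.8, 0, 0, 0, 0.105], [0.2, -1.8, 0, 0, 0, 0.105], [0.2, -1.8, 0, 0, 0, 0.105], [0, 0, 0, 0, 0, 0]]]'

```text
time_s: 7.1
eef_pos: [404.6, 260.2, 81.0]
tool_rot: [0.716, 0.698, 0.002, 0.0]
force: [0.1, 5.9, 3.7]
gripper_width: 0.132
grip_force: 35.3
```

```bash
python3 - <<'E'
from h import *
p,M=cur();s=r.get_state();print(p,np.degrees(np.arctan2(M[1,1],M[0,1])),s['force'],s['wrist_torque'],s['gripper_width'],s['joints'])
E
```

```text
[404.61165124 260.24685475  81.03698316] -1.5102606193214765 [0.12368033 5.88736301 3.65911446] [1.06037014 0.15445391 0.48358104] 0.13160627570030412 [5.68165074e-01 3.42657892e-01 2.06193382e+00 6.25318101e-04
 7.33161942e-01 5.94056569e-01]
```

Emit:
jog_arm --steps '[[[0, 0, 0, 0, 0, 0], [0, 0, 0, 0, 0, 0], [0, 0, 0, 0, 0, 0], [0, 0, 0, 0, 0, 0], [0, 0, -10, 0, 0, 0], [0, 0, -20, 0, 0, 0], [0, 0, -30, 0, 0, 0], [0, 0, -30, 0, 0, 0], [0, 0, 0, 0, 0, 0]]]' --fingers -0.2

```text
time_s: 7.85
eef_pos: [406.2, 260.4, 175.4]
tool_rot: [0.715, 0.7, 0.004, 0.001]
force: [0.3, 0.4, 0.3]
gripper_width: 0.599
grip_force: 0.0
```

```bash
python3 - <<'E'
from h import *
p,M=cur();print(p)
p,d=snap('top','top1');P,C=cloud('top',p,d)
Q,q=box(P,C,(350,500),(180,320),(75,120)); red=Q[(q[:,0]>q[:,1]+50)&(q[:,0]>q[:,2]+50)&(q[:,1]<70)]
print('fin',rect(red) if len(red) else 0)
for c in('top','scene'):
    if c=='scene':p,d=snap(c)
    for o in r.pinpoint(c,'box_lid_handle')[:2]:print(c,o,onz(c,o['location'],103))
    for o in r.pinpoint(c,'box_lid_hinge')[:1]:print(c,o,onz(c,o['location'],60))
plan([((450,216,155),down(90.5))])
E
```

```text
[406.16003459 260.39027372 175.43875602]
fin (array([408.1, 243.3]), array([4.4, 1.3]), 45.5, 3)
top {'location': [182.8, 229.8], 'conf': 0.71} [452.50776638 224.94381287 103.        ]
top {'location': [188.2, 200.7], 'conf': 0.85} [553.79652291 218.10577833  60.        ]
scene {'location': [321.1, 219.4], 'conf': 0.73} [ 476.00308881 -256.14255591  103.        ]
scene {'location': [180.9, 191.4], 'conf': 0.68} [444.77282462 221.53318993 103.        ]
scene {'location': [203.2, 189.0], 'conf': 0.69} [570.93480524 227.7070336   60.        ]
15 rows
[[-2.8,3.2,0.9,0.0,0.0,-0.107],[-3.0,2.9,1.0,0.0,0.0,-0.106],[-3.4,2.6,0.9,0.0,0.0,-0.107],[-3.6,2.1,0.9,-0.001,0.0,-0.107],[-3.9,1.8,0.9,0.0,0.0,-0.107],[-4.0,1.4,1.0,0.0,0.0,-0.106],[-4.1,0.9,0.9,0.0,0.0,-0.107],[-4.2,0.5,0.9,0.0,0.0,-0.107],[-4.2,0.0,1.0,0.0,0.0,-0.107],[-4.2,-0.4,0.9,0.0,0.0,-0.106],[-4.2,-0.9,0.9,0.0,0.0,-0.107],[-4.0,-1.3,0.9,-0.001,0.0,-0.107],[-3.8,-1.7,1.0,0.0,0.0,-0.107],[-3.7,-2.1,0.9,0.0,0.0,-0.106],[-3.4,-2.5,0.9,0.0,0.0,-0.107],'|']
```

Emit:
jog_arm --steps '[[[-2.8, 3.2, 1, 0, 0, -0.107], [-3.0, 2.9, 1, 0, 0, -0.107], [-3.4, 2.6, 1, 0, 0, -0.107], [-3.6, 2.1, 1, 0, 0, -0.107], [-3.9, 1.8, 1, 0, 0, -0.107], [-4.0, 1.4, 1, 0, 0, -0.107], [-4.1, 0.9, 1, 0, 0, -0.107], [-4.2, 0.5, 1, 0, 0, -0.107], [-4.2, 0, 1, 0, 0, -0.107], [-4.2, -0.4, 1, 0, 0, -0.107], [-4.2, -0.9, 1, 0, 0, -0.107], [-4.0, -1.3, 1, 0, 0, -0.107], [-3.8, -1.7, 1, 0, 0, -0.107], [-3.7, -1.5, 1, 0, 0, -0.107], [-3.4, -1, 1, 0, 0, -0.107], [0, 0, 0, 0, 0, 0]]]' --fingers -0.6

```text
time_s: 9.48
eef_pos: [450.9, 218.2, 153.7]
tool_rot: [-0.009, 1.0, -0.0, -0.001]
force: [-0.6, -0.4, -0.0]
gripper_width: 0.803
grip_force: 0.0
```

```bash
python3 - <<'E'
from h import *
s=r.get_state();print(s['eef_pos'],s['joints'])
plan([((450,217,85),down(90.5),4)])
E
```

```text
[450.87776069 218.20450009 153.71871929] [ 4.47780946e-01  2.57530197e-01  1.96671400e+00 -8.49366425e-05
  9.19381803e-01 -1.14009241e+00]
4 rows
[[0.2,-0.3,17.2,0.0,0.0,0.002],[0.2,-0.3,17.2,0.0,-0.001,0.002],[0.2,-0.2,17.1,-0.001,0.0,0.002],[0.2,-0.3,17.2,0.0,-0.001,0.002],'|']
```

Emit:
jog_arm --steps '[[[0.2, -0.3, 17.2, 0, 0, 0], [0.2, -0.3, 17.2, 0, 0, 0], [0.2, -0.3, 17.2, 0, 0, 0], [0.2, -0.3, 17.2, 0, 0, 0], [0, 0, 0, 0, 0, 0]]]'

```text
time_s: 9.9
eef_pos: [447.8, 216.4, 82.9]
tool_rot: [-0.005, 1.0, -0.001, -0.003]
force: [-0.8, -1.1, -0.4]
gripper_width: 0.802
grip_force: 0.0
```

Emit:
jog_arm --steps '[[[0, 0, 0, 0, 0, 0], [0, 0, 0, 0, 0, 0], [0, 0, 0, 0, 0, 0], [0, 0, 0, 0, 0, 0], [0, 0, 0, 0, 0, 0], [0, 0, 0, 0, 0, 0], [0, 0, 0, 0, 0, 0], [0, 0, 0, 0, 0, 0]]]' --fingers 1 --newtons 25

```text
time_s: 10.57
eef_pos: [450.9, 218.0, 87.1]
tool_rot: [-0.006, 1.0, 0.001, 0.001]
force: [-1.8, 1.9, 7.1]
gripper_width: 0.315
grip_force: 24.7
```

```bash
python3 - <<'E'
import numpy as np
t=np.arange(0,1.76,.1);x=-110*np.cos(t)+43*np.sin(t);z=110*np.sin(t)+43*np.cos(t)
print([[round(-a,1),0,round(-b,1)] for a,b in zip(np.diff(x),np.diff(z))])
E
```

```text
[[np.float64(-4.8), 0, np.float64(-10.8)], [np.float64(-5.9), 0, np.float64(-10.2)], [np.float64(-6.9), 0, np.float64(-9.6)], [np.float64(-7.8), 0, np.float64(-8.9)], [np.float64(-8.7), 0, np.float64(-8.0)], [np.float64(-9.4), 0, np.float64(-7.1)], [np.float64(-10.1), 0, np.float64(-6.2)], [np.float64(-10.6), 0, np.float64(-5.1)], [np.float64(-11.1), 0, np.float64(-4.0)], [np.float64(-11.4), 0, np.float64(-2.9)], [np.float64(-11.7), 0, np.float64(-1.7)], [np.float64(-11.8), 0, np.float64(-0.6)], [np.float64(-11.8), 0, np.float64(0.6)], [np.float64(-11.7), 0, np.float64(1.8)], [np.float64(-11.4), 0, np.float64(2.9)], [np.float64(-11.1), 0, np.float64(4.1)], [np.float64(-10.6), 0, np.float64(5.2)]]
```

Emit:
jog_arm --steps '[[[-4.8, 0, -10.8, 0, 0, 0], [-5.9, 0, -10.2, 0, 0, 0], [-6.9, 0, -9.6, 0, 0, 0], [-7.8, 0, -8.9, 0, 0, 0], [-8.7, 0, -8, 0, 0, 0]]]'

```text
time_s: 10.98
eef_pos: [484.5, 218.4, 134.4]
tool_rot: [-0.006, 1.0, 0.0, -0.0]
force: [-0.6, 5.2, -2.5]
gripper_width: 0.31
grip_force: 25.2
```

Emit:
jog_arm --steps '[[[-9.4, 0, -7.1, 0, 0, 0], [-10.1, 0, -6.2, 0, 0, 0], [-10.6, 0, -5.1, 0, 0, 0], [-11.1, 0, -4, 0, 0, 0], [-11.4, 0, -2.9, 0, 0, 0]]]'

```text
time_s: 11.4
eef_pos: [537.6, 219.2, 159.9]
tool_rot: [-0.006, 1.0, 0.001, 0.0]
force: [-2.8, 5.0, -0.7]
gripper_width: 0.311
grip_force: 25.4
```

```bash
python3 - <<'E'
from h import *
p,M=cur();print(p)
p,d=snap('top');P,C=cloud('top',p,d)
p,d=snap('scene','s1');i=cv2.imread('pics/s1.png')[100:280,60:360];cv2.imwrite('pics/s1c.png',cv2.resize(i,None,fx=2,fy=2))
E
```

```text
[537.56398276 219.1592812  159.89639478]
```

View pics/s1c.png

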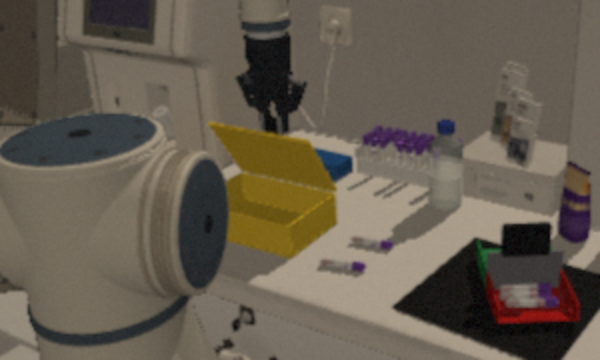

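Seen at (275,160): the lid is about 60° open with the gripper on the knob, so I continue.

Emit:
jog_arm --steps '[[[-11.7, 0, -1.7, 0, 0, 0], [-11.8, 0, -0.6, 0, 0, 0], [-11.8, 0, 0.6, 0, 0, 0], [-11.7, 0, 1.8, 0, 0, 0], [-11.4, 0, 2.9, 0, 0, 0], [-11.1, 0, 4.1, 0, 0, 0], [-9.5, 0, 4.5, 0, 0, 0], [0, 0, 0, 0, 0, 0], [0, 0, 0, 0, 0, 0]]]'

```text
time_s: 12.25
eef_pos: [617.8, 220.3, 147.7]
tool_rot: [-0.006, 1.0, 0.001, 0.001]
force: [2.5, 4.8, 5.2]
gripper_width: 0.312
grip_force: 26.6
```

```bash
python3 - <<'E'
from h import *
p,M=cur();s=r.get_state();print(p,s['force'])
p,d=snap('scene');P,C=cloud('scene',p,d)
Q,q=box(P,C,(480,680),(100,340),(85,230)); y=Q[(q[:,0]>q[:,2]+50)&(q[:,1]>70)]
print(len(y),np.polyfit(y[:,2],y[:,0],1),y.min(0),y.max(0))
E
```

```text
[617.75030574 220.2516135  147.73735445] [2.51112907 4.82937535 5.15923581]
1533 [1.22450247e-01 5.51782174e+02] [558.18335453 115.28095983  85.06398387] [611.83036538 327.9072874  199.29747869]
```

Emit:
jog_arm --steps '[[[0, 0, 0, 0, 0, 0], [0, 0, 0, 0, 0, 0], [0, 0, 0, 0, 0, 0], [0, 0, 0, 0, 0, 0], [0, 0, 0, 0, 0, 0], [0, 0, -15, 0, 0, 0], [0, 0, -30, 0, 0, 0], [0, 0, -40, 0, 0, 0], [0, 0, -40, 0, 0, 0]]]' --fingers -1

```text
time_s: 13.05
eef_pos: [615.1, 219.1, 272.6]
tool_rot: [-0.006, 1.0, -0.001, -0.001]
force: [1.8, 0.2, -0.4]
gripper_width: 0.996
grip_force: 0.0
```

```bash
python3 - <<'E'
from h import *
s=r.get_state();print(s['eef_pos'],s['joints'])
p,d=snap('scene');P,C=cloud('scene',p,d)
Q,q=box(P,C,(480,680),(100,340),(85,230)); y=Q[(q[:,0]>q[:,2]+50)&(q[:,1]>70)]
print('lid slope',np.polyfit(y[:,2],y[:,0],1))
p,d=snap('top','top2');P,C=cloud('top',p,d)
Q,q=box(P,C,(350,500),(180,320),(75,120)); red=Q[(q[:,0]>q[:,1]+50)&(q[:,0]>q[:,2]+50)&(q[:,1]<70)]
print('fin',rect(red),red.mean(0))
Q,q=box(P,C,(400,600),(-330,-150),(85,120)); print('handle',rect(Q))
# strays by colour (bright white or purple, vs table)
hsv=cv2.cvtColor(p,cv2.COLOR_RGB2HSV)
i=cv2.imread('pics/top2.png');cv2.imwrite('pics/t2c.png',cv2.resize(i[195:265,140:280],None,fx=5,fy=5,interpolation=cv2.INTER_CUBIC))
for o in r.find_in('top','stray_tube_1')[:6]: print(o['conf'],np.round(o['rect'],1))
E
```

```text
[615.10470781 219.1256036  272.64662422] [ 3.40032368e-01  3.64234167e-01  1.52315977e+00 -2.11471148e-04
  1.25690743e+00 -1.24324554e+00]
lid slope [1.86115865e-01 5.48175899e+02]
fin (array([0., 0.]), array([0., 0.]), 0.0, 0) [nan nan nan]
handle (array([ 506.4, -250.8]), array([14.3, 70.5]), 31.9, 99)
0.63 [234.5 234.7 257.  241.7]<stdin>:8: RuntimeWarning: Mean of empty slice.
  ret = um.true_divide(
```

View pics/t2c.png

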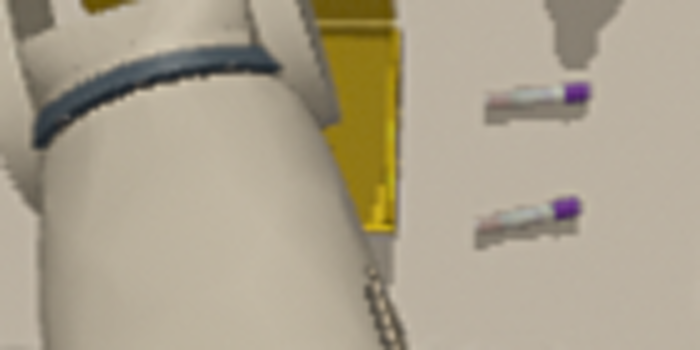

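Strays in the crop: A runs (487,101)→(590,92) and B runs (477,226)→(580,207). The arm hides the box, but the depth slope shows the lid fully open.

```bash
python3 - <<'E'
from h import *
for a,b in(((237.4,215.2),(258,213.4)),((235.4,240.2),(256,236.4))):
    A,B=onz('top',a,7),onz('top',b,7);v=B-A;print(A.round(1),B.round(1),((A+B)/2).round(1),np.linalg.norm(v),'dir',np.degrees(np.arctan2(v[1],v[0])))
plan([((517,47,260),down(0)),((517,47,60),down(0))])
E
```

```text
[514.8  51.5   7. ] [523.3 -20.1   7. ] [519.1  15.7   7. ] 72.07623895577858 dir -83.26510259663567
[427.9  55.5   7. ] [443.1 -15.3   7. ] [435.5  20.1   7. ] 72.44429472103204 dir -77.87121112791137
21 rows
[[6.9,-11.5,1.0,0.0,0.0,0.106],[5.6,-12.1,1.0,0.001,0.0,0.105],[4.3,-12.6,1.1,0.0,0.001,0.106],[3.0,-13.1,1.0,0.001,0.0,0.105],[1.6,-13.2,1.0,0.0,0.0,0.106],[0.1,-13.4,1.1,0.001,0.0,0.105],[-1.2,-13.3,1.1,0.0,0.001,0.106],[-2.7,-13.1,1.0,0.001,0.0,0.105],[-3.9,-12.7,1.1,0.0,0.0,0.106],[-5.4,-12.3,1.1,0.001,0.0,0.106],[-6.6,-11.6,1.0,0.0,0.001,0.105],[-7.7,-10.9,1.1,0.0,0.0,0.106],[-8.9,-9.9,1.1,0.001,0.0,0.105],[-9.9,-9.0,1.1,0.0,0.0,0.106],[-10.8,-7.9,1.1,0.001,0.0,0.105],'|',[0.0,0.0,33.3,0.0,0.0,0.0],[0.0,0.0,33.4,0.0,0.0,0.0],[0.1,0.0,33.3,0.0,0.0,0.0],[0.0,0.0,33.3,0.0,0.0,0.0],[0.0,0.0,33.3,0.0,0.0,0.0],[0.0,0.0,33.4,0.0,0.0,0.0],'|']
```

```bash
python3 - <<'E'
from h import *
plan([((518,17,220),down(7),14),((518,17,50),down(7),5)])
E
```

```text
19 rows
[[7.3,-14.4,3.9,0.0,0.0,0.104],[5.8,-15.1,4.0,0.001,0.001,0.105],[4.2,-15.7,4.0,0.0,0.0,0.104],[2.6,-16.0,3.9,0.001,0.0,0.104],[0.8,-16.1,4.0,0.0,0.0,0.105],[-0.8,-16.2,4.0,0.001,0.001,0.104],[-2.5,-15.9,4.0,0.0,0.0,0.105],[-4.2,-15.7,4.0,0.001,0.0,0.104],[-5.8,-15.1,4.0,0.0,0.0,0.104],[-7.3,-14.4,4.0,0.001,0.001,0.105],[-8.8,-13.6,4.0,0.0,0.0,0.104],[-10.1,-12.6,4.0,0.001,0.0,0.104],[-11.4,-11.4,4.0,0.0,0.001,0.105],[-12.5,-10.2,4.1,0.0,0.0,0.104],'|',[0.0,0.0,34.0,0.0,0.0,0.0],[0.0,0.0,34.0,0.0,0.0,0.0],[0.0,-0.1,34.0,0.0,0.0,0.0],[0.0,0.0,34.0,0.0,0.0,0.0],[-0.1,0.0,34.0,0.0,0.0,0.0],'|']
```

Emit:
jog_arm --steps '[[[7.3, -14.4, 0, 0, 0, 0.105], [5.8, -15.1, 0, 0, 0, 0.105], [4.2, -15.7, 4, 0, 0, 0.105], [2.6, -16.0, 4, 0, 0, 0.105], [0.8, -16.1, 4, 0, 0, 0.105], [-0.8, -16.2, 4, 0, 0, 0.105], [-2.5, -15.9, 4, 0, 0, 0.105], [-4.2, -15.7, 4, 0, 0, 0.105], [-5.8, -15.1, 4, 0, 0, 0.105], [-7.3, -14.4, 4, 0, 0, 0.104], [-8.8, -13.6, 6, 0, 0, 0.104], [-10.1, -12.6, 6, 0, 0, 0.104], [-11.4, -11.4, 6, 0, 0, 0.104], [-12.5, -10.2, 6, 0, 0, 0.104], [0, 0, 34, 0, 0, 0], [0, 0, 34, 0, 0, 0], [0, 0, 34, 0, 0, 0], [0, 0, 34, 0, 0, 0], [0, 0, 34, 0, 0, 0], [0, 0, 0, 0, 0, 0]]]' --fingers 0.2

```text
time_s: 14.87
eef_pos: [509.7, 16.5, 40.0]
tool_rot: [0.664, 0.748, -0.004, -0.004]
force: [-2.2, -0.2, 0.0]
gripper_width: 0.403
grip_force: 0.0
```

```bash
python3 - <<'E'
from h import *
s=r.get_state();print(s['eef_pos'],s['joints'])
plan([((518,17,5),down(7),4)])
E
```

```text
[509.74026121  16.52689643  40.00262963] [ 2.95259732e-02  4.54678889e-01  2.00904079e+00 -1.31666230e-04
  6.89302145e-01 -8.86898142e-02]
4 rows
[[-0.1,2.2,8.7,-0.003,0.0,-0.001],[-0.2,2.1,8.8,-0.003,0.0,-0.001],[-0.1,2.1,8.7,-0.003,-0.001,-0.001],[-0.1,2.1,8.7,-0.002,0.0,-0.001],'|']
```

Emit:
jog_arm --steps '[[[0, 0, 0, 0, 0, 0], [0, 0, 0, 0, 0, 0], [0, 0, 0, 0, 0, 0]]]'

```text
time_s: 15.12
eef_pos: [516.6, 16.9, 48.1]
tool_rot: [0.664, 0.748, 0.001, 0.001]
force: [0.4, -0.2, 0.7]
gripper_width: 0.398
grip_force: 0.0
```

```bash
python3 - <<'E'
from h import *
plan([((518,17,5),down(7),4)])
E
```

```text
4 rows
[[0.0,0.3,10.8,0.001,0.0,-0.001],[0.0,0.3,10.8,0.0,0.0,-0.001],[0.0,0.4,10.8,0.001,0.0,-0.001],[0.0,0.3,10.7,0.001,0.0,-0.001],'|']
```

Emit:
jog_arm --steps '[[[0, 0.3, 10.8, 0, 0, 0], [0, 0.3, 10.8, 0, 0, 0], [0, 0.4, 8, 0, 0, 0], [0, 0.3, 6, 0, 0, 0], [0, 0, 4, 0, 0, 0], [0, 0, 3, 0, 0, 0], [0, 0, 0, 0, 0, 0], [0, 0, 0, 0, 0, 0]]]'

```text
time_s: 15.78
eef_pos: [516.5, 17.0, 3.5]
tool_rot: [0.664, 0.748, -0.0, -0.0]
force: [-0.2, -0.4, -0.1]
gripper_width: 0.4
grip_force: 0.0
```

Emit:
jog_arm --steps '[[[0, 0, 0, 0, 0, 0], [0, 0, 0, 0, 0, 0], [0, 0, 0, 0, 0, 0], [0, 0, 0, 0, 0, 0], [0, 0, 0, 0, 0, 0], [0, 0, 0, 0, 0, 0]]]' --fingers 1 --newtons 20

```text
time_s: 16.28
eef_pos: [516.9, 17.0, 4.0]
tool_rot: [0.664, 0.748, 0.0, 0.0]
force: [-0.4, -0.3, 4.1]
gripper_width: 0.161
grip_force: 21.0
```

Emit:
jog_arm --steps '[[[0, 0, -10, 0, 0, 0], [0, 0, -30, 0, 0, 0], [0, 0, -30, 0, 0, 0], [0, 0, -30, 0, 0, 0], [0, 0, -30, 0, 0, 0], [0, 0, 0, 0, 0, 0], [0, 0, 0, 0, 0, 0], [0, 0, 0, 0, 0, 0]]]'

```text
time_s: 16.95
eef_pos: [516.2, 17.0, 133.7]
tool_rot: [0.664, 0.748, 0.0, 0.0]
force: [-0.6, 0.1, -1.5]
gripper_width: 0.15
grip_force: 20.6
```

```bash
python3 - <<'E'
from h import *
plan([((485,190,130),down(7)),((485,190,75),down(7))])
E
```

```text
7 rows
[[35.1,-2.1,0.7,0.0,0.0,-0.001],[35.1,-2.1,0.8,0.0,0.0,-0.001],[35.1,-2.0,0.7,0.0,0.0,0.0],[35.1,-2.1,0.8,0.0,0.0,-0.001],[35.1,-2.0,0.7,0.0,0.0,-0.001],'|',[0.0,0.0,27.5,0.0,0.0,0.0],[0.0,0.0,27.5,0.0,0.0,0.0],'|']
```

Emit:
jog_arm --steps '[[[33, -2, 0, 0, 0, 0], [33, -2, 0, 0, 0, 0], [33, -2, 0, 0, 0, 0], [33, -2, 0, 0, 0, 0], [25, -2, 5, 0, 0, 0], [0, 0, 25, 0, 0, 0], [0, 0, 25, 0, 0, 0], [0, 0, 20, 0, 0, 0], [0, 0, 15, 0, 0, 0], [0, 0, 0, 0, 0, 0], [0, 0, 0, 0, 0, 0]]]'

```text
time_s: 17.87
eef_pos: [486.6, 171.2, 42.2]
tool_rot: [0.664, 0.748, -0.002, -0.001]
force: [0.4, 0.4, 0.6]
gripper_width: 0.157
grip_force: 20.6
```

Emit:
jog_arm --steps '[[[0, 0, 0, 0, 0, 0], [0, 0, 0, 0, 0, 0], [0, 0, 0, 0, 0, 0], [0, 0, 0, 0, 0, 0], [0, 0, 0, 0, 0, 0], [0, 0, -30, 0, 0, 0], [0, 0, -35, 0, 0, 0], [0, 0, -35, 0, 0, 0], [0, 0, 0, 0, 0, 0], [0, 0, 0, 0, 0, 0]]]' --fingers 0.2

```text
time_s: 18.7
eef_pos: [489.6, 172.2, 146.1]
tool_rot: [0.664, 0.748, 0.002, 0.001]
force: [0.0, 0.2, -0.7]
gripper_width: 0.399
grip_force: 0.0
```

```bash
python3 - <<'E'
from h import *
p,d=snap('top')
for t in r.find_in('top','stray_tube_1')[:5]: print(t)
plan([((435.5,20,140),down(12)),((435.5,20,45),down(12)),((435.5,20,4),down(12))])
E
```

```text
{'rect': [108.6, 225.3, 132.2, 246.6], 'conf': 0.73}
{'rect': [238.6, 236.6, 256.9, 238.4], 'conf': 0.59}
{'rect': [315.6, 208.8, 330.6, 222.7], 'conf': 0.36}
10 rows
[[-28.9,-14.0,0.7,0.0,0.0,-0.018],[-28.6,-14.4,0.7,0.0,0.0,-0.018],[-28.3,-15.0,0.7,0.0,0.0,-0.019],[-28.1,-15.5,0.7,0.0,0.0,-0.018],[-27.7,-16.0,0.7,0.0,0.0,-0.018],'|',[0.0,0.0,31.7,0.0,0.0,0.0],[0.0,0.0,31.7,0.0,0.0,0.0],[0.0,0.0,31.6,0.0,0.0,0.0],'|',[0.0,0.0,20.5,0.0,0.0,0.0],[0.0,0.0,20.5,0.0,0.0,0.0],'|']
```

Emit:
jog_arm --steps '[[[-28.9, -14.2, 0, 0, 0, -0.018], [-28.6, -14.6, 0, 0, 0, -0.018], [-28.3, -15, 0, 0, 0, -0.018], [-28, -15.5, 0, 0, 0, -0.018], [-27.8, -16, 0, 0, 0, -0.018], [0, 0, 30, 0, 0, 0], [0, 0, 30, 0, 0, 0], [0, 0, 25, 0, 0, 0], [0, 0, 15, 0, 0, 0], [0, 0, 0, 0, 0, 0], [0, 0, 0, 0, 0, 0], [0, 0, 0, 0, 0, 0]]]'

```text
time_s: 19.8
eef_pos: [435.4, 20.2, 43.8]
tool_rot: [0.63, 0.777, -0.0, -0.0]
force: [0.2, -0.4, -0.1]
gripper_width: 0.402
grip_force: 0.0
```

```bash
python3 - <<'E'
from h import *
plan([((435.5,20,4),down(12),5)])
E
```

```text
5 rows
[[0.0,0.0,8.0,0.0,0.0,0.0],[-0.1,0.0,7.9,0.0,0.0,0.0],[0.0,0.0,8.0,0.0,0.0,-0.001],[-0.1,0.0,8.0,0.0,0.0,0.0],[0.0,0.0,7.9,-0.001,0.0,0.0],'|']
```

Emit:
jog_arm --steps '[[[0, 0, 12, 0, 0, 0], [0, 0, 10, 0, 0, 0], [0, 0, 8, 0, 0, 0], [0, 0, 6, 0, 0, 0], [0, 0, 4, 0, 0, 0], [0, 0, 0, 0, 0, 0], [0, 0, 0, 0, 0, 0]]]'

```text
time_s: 20.38
eef_pos: [435.4, 20.2, 3.6]
tool_rot: [0.63, 0.777, -0.0, -0.0]
force: [-0.2, -0.6, 0.1]
gripper_width: 0.401
grip_force: 0.0
```

Emit:
jog_arm --steps '[[[0, 0, 0, 0, 0, 0], [0, 0, 0, 0, 0, 0], [0, 0, 0, 0, 0, 0], [0, 0, 0, 0, 0, 0], [0, 0, 0, 0, 0, 0], [0, 0, 0, 0, 0, 0]]]' --fingers 1 --newtons 20

```text
time_s: 20.88
eef_pos: [435.8, 20.2, 4.0]
tool_rot: [0.63, 0.777, 0.0, 0.0]
force: [-1.0, 0.5, 5.6]
gripper_width: 0.157
grip_force: 21.1
```

Emit:
jog_arm --steps '[[[0, 0, -10, 0, 0, 0], [0, 0, -30, 0, 0, 0], [0, 0, -30, 0, 0, 0], [0, 0, -30, 0, 0, 0], [0, 0, -30, 0, 0, 0], [28, 17, 0, 0, 0, 0], [28, 17, 0, 0, 0, 0], [28, 17, 0, 0, 0, 0], [28, 17, 0, 0, 0, 0], [28, 17, 0, 0, 0, 0], [0, 0, 0, 0, 0, 0], [0, 0, 0, 0, 0, 0], [0, 0, 0, 0, 0, 0]]]'

```text
time_s: 21.97
eef_pos: [488.9, 174.4, 133.7]
tool_rot: [0.629, 0.777, -0.001, -0.0]
force: [0.7, 0.0, 0.3]
gripper_width: 0.158
grip_force: 20.6
```

Emit:
jog_arm --steps '[[[0, 0, 25, 0, 0, 0], [0, 0, 25, 0, 0, 0], [0, 0, 20, 0, 0, 0], [0, 0, 15, 0, 0, 0], [0, 0, 0, 0, 0, 0], [0, 0, 0, 0, 0, 0]]]'

```text
time_s: 22.47
eef_pos: [488.8, 173.5, 48.5]
tool_rot: [0.63, 0.776, -0.001, -0.001]
force: [0.5, 0.3, -0.6]
gripper_width: 0.154
grip_force: 20.6
```

Emit:
jog_arm --steps '[[[0, 0, 0, 0, 0, 0], [0, 0, 0, 0, 0, 0], [0, 0, 0, 0, 0, 0], [0, 0, 0, 0, 0, 0], [0, 0, 0, 0, 0, 0], [0, 0, -30, 0, 0, 0], [0, 0, -40, 0, 0, 0], [0, 0, -40, 0, 0, 0], [0, 0, 0, 0, 0, 0], [0, 0, 0, 0, 0, 0]]]' --fingers 0.2

```text
time_s: 23.3
eef_pos: [491.3, 175.4, 161.3]
tool_rot: [0.63, 0.777, 0.002, 0.001]
force: [0.1, -0.2, -0.5]
gripper_width: 0.401
grip_force: 0.0
```

```bash
python3 - <<'E'
from h import *
plan([((502,-251,155),down(31.5),13),((502,-251,70),down(31.5),4)])
E
```

```text
17 rows
[[-32.3,-6.0,0.4,0.0,0.0,-0.026],[-32.0,-6.8,0.5,0.001,0.0,-0.027],[-31.9,-7.7,0.4,0.0,0.0,-0.026],[-31.7,-8.5,0.4,0.001,0.0,-0.026],[-31.5,-9.4,0.5,0.0,0.0,-0.026],[-31.2,-10.1,0.4,0.001,0.0,-0.027],[-30.9,-11.0,0.5,0.0,0.0,-0.026],[-30.6,-11.8,0.4,0.0,0.0,-0.026],[-30.3,-12.6,0.5,0.001,0.0,-0.026],[-30.0,-13.3,0.5,0.0,0.0,-0.027],[-29.6,-14.2,0.4,0.001,0.0,-0.026],[-29.2,-14.9,0.5,0.0,0.0,-0.026],[-28.8,-15.7,0.5,0.0,0.0,-0.026],'|',[0.0,0.0,21.3,0.0,0.0,0.0],[0.0,0.0,21.2,0.0,0.0,0.0],[0.0,0.0,21.3,0.0,0.0,0.0],[0.0,0.0,21.2,0.0,0.0,0.0],'|']
```

Emit:
jog_arm --steps '[[[-32.3, -6, 0, 0, 0, -0.026], [-32, -6.8, 0, 0, 0, -0.026], [-31.9, -7.7, 0, 0, 0, -0.026], [-31.7, -8.5, 0, 0, 0, -0.026], [-31.5, -9.4, 0, 0, 0, -0.026], [-31.2, -10.1, 0, 0, 0, -0.026], [-30.9, -11, 0, 0, 0, -0.026], [-30.6, -11.8, 0, 0, 0, -0.026], [-30.3, -12.6, 0, 0, 0, -0.026], [-30, -13.3, 0, 0, 0, -0.026], [-29.6, -14.2, 0, 0, 0, -0.027], [-29.2, -14.9, 0, 0, 0, -0.027], [-28.8, -15.7, 0, 0, 0, -0.027], [0, 0, 0, 0, 0, 0], [0, 0, 0, 0, 0, 0], [0, 0, 0, 0, 0, 0]]]'

```text
time_s: 24.63
eef_pos: [498.7, -251.0, 157.4]
tool_rot: [0.489, 0.872, 0.0, -0.001]
force: [-0.3, 1.1, -0.0]
gripper_width: 0.401
grip_force: 0.0
```

```bash
python3 - <<'E'
from h import *
p,d=snap('top','top3');i=cv2.imread('pics/top3.png')[150:290,100:400];cv2.imwrite('pics/t3c.png',cv2.resize(i,None,fx=2.6,fy=2.6,interpolation=cv2.INTER_CUBIC))
p,d=snap('scene');P,C=cloud('scene',p,d);
Q,q=box(P,C,(420,600),(-330,-150),(70,125));m=q.max(1)<80;print(rect(Q[m]))
Q,q=box(P,C,(400,700),(-360,-150),(4,40));red=Q[(q[:,0]>q[:,1]+60)&(q[:,0]>q[:,2]+50)];print('red',rect(red))
s=r.get_state();print(s['eef_pos'],s['joints'])
plan([((502,-251,69),down(31.5),6)])
E
```

```text
(array([ 489.3, -274.2]), array([17.3, 70.5]), 29.2, 362)
red (array([ 447.2, -298.9]), array([ 94.6, 111.4]), 29.3, 304)
[ 499.16551956 -250.37763719  157.96064875] [-4.67745693e-01  3.34287967e-01  1.84348376e+00  2.75247690e-04
  9.65551442e-01 -1.01793234e+00]
6 rows
[[-0.4,0.4,14.8,0.0,0.0,0.0],[-0.3,0.3,14.9,0.0,-0.001,0.0],[-0.4,0.4,14.8,0.0,0.0,0.0],[-0.3,0.3,14.8,0.0,0.0,0.0],[-0.4,0.4,14.8,-0.001,0.0,0.0],[-0.3,0.3,14.9,0.0,-0.001,0.0],'|']
```

View pics/t3c.png

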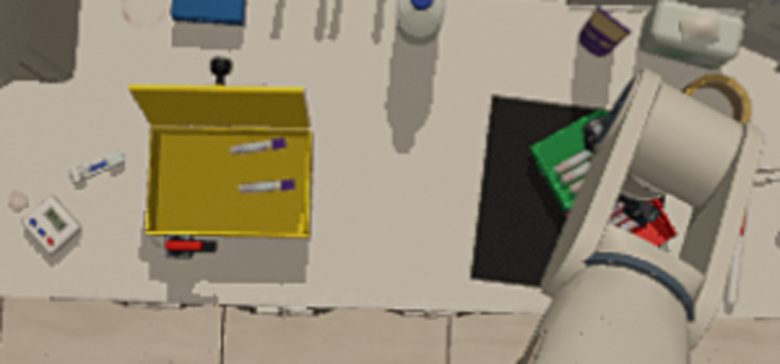

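The strays lie in the open box at (260,145) and (265,186), and the turnbutton is clear at (190,245). The caddy has been knocked by about (−11,−23) mm, so I re-aim.

```bash
python3 - <<'E'
from h import *
plan([((492,-274,157),down(31),2),((492,-274,69),down(31),6)])
E
```

```text
8 rows
[[-8.2,-9.2,0.5,0.0,-0.001,0.004],[-8.2,-9.2,0.5,-0.001,-0.001,0.005],'|',[0.0,0.0,14.7,0.0,0.0,0.0],[0.0,0.0,14.6,0.0,0.0,0.0],[0.0,0.0,14.7,0.0,0.0,0.0],[0.0,0.0,14.6,0.0,0.0,0.0],[0.0,0.0,14.7,0.0,0.0,0.0],[0.0,0.0,14.7,0.0,0.0,0.0],'|']
```

Emit:
jog_arm --steps '[[[-8.2, -9.2, 0, 0, 0, 0.004], [-8.2, -9.2, 0, 0, 0, 0.004], [0, 0, 0, 0, 0, 0], [0, 0, 0, 0, 0, 0]]]' --fingers -0.1

```text
time_s: 25.07
eef_pos: [492.3, -275.7, 158.8]
tool_rot: [0.493, 0.87, 0.0, 0.0]
force: [0.8, 0.3, 0.9]
gripper_width: 0.553
grip_force: 0.0
```

```bash
python3 - <<'E'
from h import *
p,d=snap('scene');P,C=cloud('scene',p,d);
Q,q=box(P,C,(420,600),(-330,-150),(70,125));m=q.max(1)<80;print(rect(Q[m]))
o=r.pinpoint('scene','caddy_handle')
for k in o[:2]:print(k,onz('scene',k['location'],85))
Q,q=box(P,C,(400,700),(-360,-150),(4,40));red=Q[(q[:,0]>q[:,1]+60)&(q[:,0]>q[:,2]+50)];print('red',rect(red));print(cur()[0])
E
```

```text
(array([ 490. , -273.7]), array([16.2, 69.9]), 28.1, 362)
{'location': [328.1, 222.9], 'conf': 0.92} [ 496.9827885  -270.36635389   85.        ]
red (array([ 447.5, -298.8]), array([ 94.9, 111.6]), 30.0, 309)
[ 492.44359209 -275.23885619  158.73285069]
```

Emit:
jog_arm --steps '[[[0, 0, 20, 0, 0, 0], [0, 0, 20, 0, 0, 0], [0, 0, 20, 0, 0, 0], [0, 0, 15, 0, 0, 0], [0, 0, 9, 0, 0, 0], [0, 0, 5, 0, 0, 0], [0, 0, 0, 0, 0, 0], [0, 0, 0, 0, 0, 0]]]'

```text
time_s: 25.83
eef_pos: [492.9, -275.3, 70.1]
tool_rot: [0.492, 0.87, 0.0, 0.0]
force: [0.1, -1.2, 0.8]
gripper_width: 0.551
grip_force: 0.0
```

Emit:
jog_arm --steps '[[[0, 0, 0, 0, 0, 0], [0, 0, 0, 0, 0, 0], [0, 0, 0, 0, 0, 0], [0, 0, 0, 0, 0, 0], [0, 0, 0, 0, 0, 0], [0, 0, 0, 0, 0, 0], [0, 0, 0, 0, 0, 0], [0, 0, 0, 0, 0, 0]]]' --fingers 1 --newtons 70

```text
time_s: 26.5
eef_pos: [493.1, -275.5, 70.5]
tool_rot: [0.492, 0.87, 0.0, 0.001]
force: [-0.4, 0.7, 7.2]
gripper_width: 0.157
grip_force: 68.2
```

Emit:
jog_arm --steps '[[[0, 0, -5, 0, 0, 0], [0, 0, -10, 0, 0, 0], [0, 0, -20, 0, 0, 0], [0, 0, -25, 0, 0, 0], [0, 0, -25, 0, 0, 0], [0, 0, -25, 0, 0, 0], [0, 0, -20, 0, 0, 0], [0, 0, -10, 0, 0, 0], [0, 0, 0, 0, 0, 0], [0, 0, 0, 0, 0, 0]]]'

```text
time_s: 27.33
eef_pos: [492.3, -275.1, 209.6]
tool_rot: [0.492, 0.87, 0.0, 0.0]
force: [0.2, -0.1, -4.1]
gripper_width: 0.157
grip_force: 68.4
```

```bash
python3 - <<'E'
from h import *
p,M=cur();print(p)
def tip(a): return R.from_euler('x',a,degrees=True).as_matrix()@down(90)
# handle target G (grasp pt), tcp=G+19*toolz
e=plan([((480,0,220),down(60)),((486,262,225),down(90))],lim=22,rl=.05)
E
```

```text
[ 492.28506254 -275.13822095  209.5516813 ]
25 rows
[[18.6,10.1,-0.8,0.0,0.0,-0.039],[18.2,10.8,-0.8,0.0,0.0,-0.039],[17.8,11.5,-0.8,0.0,0.0,-0.039],[17.3,12.2,-0.8,0.0,0.0,-0.039],[16.9,12.9,-0.8,0.0,0.0,-0.039],[16.3,13.5,-0.8,0.0,0.0,-0.038],[15.8,14.1,-0.8,0.0,0.0,-0.039],[15.2,14.8,-0.8,0.0,0.0,-0.039],[14.6,15.3,-0.8,0.0,0.0,-0.039],[14.1,15.9,-0.9,0.0,0.0,-0.039],[13.4,16.4,-0.8,0.0,0.0,-0.039],[12.7,16.9,-0.8,0.0,0.0,-0.039],[12.1,17.4,-0.8,0.0,0.0,-0.039],'|',[10.5,19.2,-0.4,0.0,0.0,-0.044],[9.6,19.6,-0.4,0.0,0.0,-0.043],[8.8,20.0,-0.4,0.0,0.0,-0.044],[7.9,20.3,-0.5,0.0,0.0,-0.043],[7.0,20.7,-0.4,0.0,0.0,-0.044],[6.1,21.0,-0.4,0.0,0.0,-0.044],[5.1,21.2,-0.4,0.0,0.0,-0.043],[4.3,21.4,-0.4,0.0,0.0,-0.044],[3.3,21.6,-0.4,0.0,0.0,-0.044],[2.3,21.7,-0.5,0.0,0.0,-0.043],[1.4,21.8,-0.4,0.0,0.0,-0.044],[0.5,21.8,-0.4,0.0,0.0,-0.043],'|']
```

Emit:
jog_arm --steps '[[[6, 3, -1, 0, 0, -0.01], [12, 6, -1, 0, 0, -0.02], [18.2, 10.8, -1, 0, 0, -0.039], [17.8, 11.5, -1, 0, 0, -0.039], [17.3, 12.2, -1, 0, 0, -0.039], [16.9, 12.9, -1, 0, 0, -0.039], [16.3, 13.5, -1, 0, 0, -0.039], [15.8, 14.1, -1, 0, 0, -0.039], [15.2, 14.8, -1, 0, 0, -0.039], [14.6, 15.3, -1, 0, 0, -0.039], [14.1, 15.9, -1, 0, 0, -0.039], [13.4, 16.4, -1, 0, 0, -0.039], [12.7, 16.9, -1, 0, 0, -0.039], [12.1, 17.4, -1, 0, 0, -0.039], [10.5, 19.2, 0, 0, 0, -0.044], [9.6, 19.6, 0, 0, 0, -0.044], [6, 13, 0, 0, 0, -0.03], [3, 7, 0, 0, 0, -0.015], [0, 0, 0, 0, 0, 0], [0, 0, 0, 0, 0, 0]]]'

```text
time_s: 29.0
eef_pos: [482.5, 64.7, 223.1]
tool_rot: [0.197, 0.98, -0.0, -0.001]
force: [-0.8, 1.3, -3.6]
gripper_width: 0.153
grip_force: 68.5
```

```bash
python3 - <<'E'
from h import *
print(r.get_state()['joints'])
e=plan([((486,262,225),down(90))],lim=18,rl=.05)
E
```

```text
[ 1.30339809e-01  1.46412713e-01  1.92908175e+00 -3.08654037e-04
  1.06741184e+00 -1.04280434e+00]
11 rows
[[6.7,16.7,-0.2,0.0,0.0,-0.036],[6.0,16.9,-0.2,0.0,0.0,-0.036],[5.4,17.1,-0.1,0.0,0.0,-0.036],[4.9,17.2,-0.2,0.0,0.0,-0.037],[4.1,17.5,-0.2,0.0,-0.001,-0.036],[3.6,17.6,-0.2,0.0,0.0,-0.036],[2.9,17.7,-0.2,0.0,0.0,-0.036],[2.3,17.8,-0.2,0.0,0.0,-0.036],[1.6,17.8,-0.1,-0.001,0.0,-0.036],[1.0,18.0,-0.2,0.0,0.0,-0.036],[0.3,17.9,-0.2,0.0,0.0,-0.037],'|']
```

Emit:
jog_arm --steps '[[[2.2, 5.5, 0, 0, 0, -0.012], [4.4, 11, 0, 0, 0, -0.024], [6, 16.9, 0, 0, 0, -0.036], [5.4, 17.1, 0, 0, 0, -0.036], [4.9, 17.2, 0, 0, 0, -0.036], [4.1, 17.5, 0, 0, 0, -0.036], [3.6, 17.6, 0, 0, 0, -0.036], [2.9, 17.7, 0, 0, 0, -0.036], [2.3, 17.8, 0, 0, 0, -0.036], [1.6, 17.8, 0, 0, 0, -0.036], [1, 18, 0, 0, 0, -0.036], [0.5, 12, 0, 0, 0, -0.024], [0.2, 6, 0, 0, 0, -0.012], [0, 0, 0, 0, 0, 0], [0, 0, 0, 0, 0, 0], [0, 0, 0, 0, 0, 0]]]'

```text
time_s: 30.33
eef_pos: [486.2, 260.9, 223.6]
tool_rot: [0.002, 1.0, -0.0, -0.0]
force: [0.3, 0.1, -3.1]
gripper_width: 0.15
grip_force: 68.6
```

```bash
python3 - <<'E'
from h import *
p,M=cur();s=r.get_state();print(p,np.degrees(np.arctan2(M[1,1],M[0,1])),s['joints'],s['force'])
p,d=snap('top','top4');i=cv2.imread('pics/top4.png')[150:290,80:330];cv2.imwrite('pics/t4c.png',cv2.resize(i,None,fx=2.6,fy=2.6,interpolation=cv2.INTER_CUBIC))
E
```

```text
[486.22983093 260.94573595 223.60956678] 89.81234967981277 [ 4.90014482e-01  2.47918979e-01  1.79868885e+00 -3.26012079e-04
  1.09550221e+00 -1.07735739e+00] [ 0.29744777  0.07514532 -3.0513816 ]
```

View pics/t4c.png

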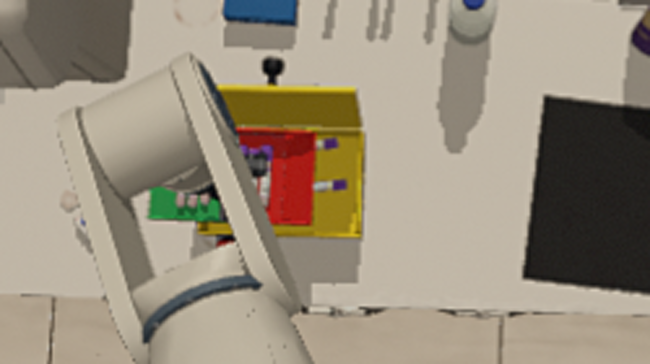

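Level over the box, red bay (290,190) toward −y, green tubes present. Now the tip.

```bash
python3 - <<'E'
from h import *
def tip(a): return R.from_euler('x',a,degrees=True).as_matrix()@down(89.8)
H0=cur()[0]+[0,0,17.5];w=[]
for i in range(1,18):
    a=3.0*i;H=H0+(np.array([488,264,206])-H0)*min(1,i/12);M=tip(a);w.append((H+17.5*M[:,2],M,1))
plan(w)
E
```

```text
17 rows
[[-0.1,1.2,2.9,-0.053,0.0,0.0],'|',[-0.2,1.0,2.9,-0.052,0.0,0.0],'|',[-0.1,0.9,2.9,-0.053,0.0,0.0],'|',[-0.2,0.7,2.9,-0.052,0.001,0.0],'|',[-0.1,0.5,2.9,-0.052,0.0,0.0],'|',[-0.1,0.5,2.9,-0.053,0.0,0.0],'|',[-0.2,0.2,2.8,-0.052,0.0,0.0],'|',[-0.1,0.1,2.8,-0.052,0.0,0.0],'|',[-0.2,0.0,2.8,-0.053,0.0,0.0],'|',[-0.1,-0.2,2.7,-0.052,0.001,0.0],'|',[-0.1,-0.3,2.6,-0.052,0.0,0.0],'|',[-0.2,-0.5,2.6,-0.053,0.0,0.0],'|',[0.0,0.9,0.0,-0.052,0.0,0.0],'|',[0.0,1.0,0.0,-0.052,0.0,0.0],'|',[0.0,0.9,-0.1,-0.053,0.001,0.0],'|',[0.0,0.9,0.0,-0.052,0.0,0.0],'|',[0.0,0.9,0.0,-0.053,0.0,0.0],'|']
```

Emit:
jog_arm --steps '[[[-0.1, 1.2, 2.9, -0.0525, 0, 0], [-0.1, 1, 2.9, -0.0525, 0, 0], [-0.1, 0.9, 2.9, -0.0525, 0, 0], [-0.1, 0.7, 2.9, -0.0525, 0, 0], [-0.1, 0.5, 2.9, -0.0525, 0, 0], [-0.1, 0.5, 2.9, -0.0525, 0, 0], [-0.1, 0.2, 2.8, -0.0525, 0, 0], [-0.1, 0.1, 2.8, -0.0525, 0, 0], [-0.1, 0, 2.8, -0.0525, 0, 0], [-0.1, -0.2, 2.7, -0.0525, 0, 0], [0, 0, 0, 0, 0, 0]]]'

```text
time_s: 31.3
eef_pos: [486.9, 271.3, 195.6]
tool_rot: [0.003, 0.966, 0.26, -0.0]
force: [0.1, -0.2, -3.3]
gripper_width: 0.154
grip_force: 68.8
```

```bash
python3 - <<'E'
from h import *
p,M=cur();s=r.get_state();print(p,M.round(2).tolist(),s['joints'],s['force'])
E
```

```text
[486.85695253 271.29411139 195.5878501 ] [[-1.0, 0.01, 0.0], [0.0, 0.86, 0.5], [0.0, 0.5, -0.86]] [ 0.19811505  0.25667866  1.98050455  0.67234161  0.91115757 -1.79113459] [ 0.11343431 -0.20333324 -3.29086701]
```

Emit:
jog_arm --steps '[[[-0.1, -0.3, 2.6, -0.0525, 0, 0], [-0.1, -0.5, 2.6, -0.0525, 0, 0], [0, 0.9, 0, -0.0525, 0, 0], [0, 0.9, 0, -0.0525, 0, 0], [0, 0.9, 0, -0.0525, 0, 0], [0, 0.9, 0, -0.0525, 0, 0], [0, 0.9, 0, -0.0525, 0, 0], [0, 0.9, 0, -0.0525, 0, 0], [0, 0, 0, 0, 0, 0], [0, 0, 0, 0, 0, 0], [0, 0, 0, 0, 0, 0], [0, 0, 0, 0, 0, 0], [0, 0, 0, 0, 0, 0], [0, 0, 0, 0, 0, 0]]]'

```text
time_s: 32.47
eef_pos: [487.7, 279.3, 196.0]
tool_rot: [0.001, 0.891, 0.455, 0.001]
force: [0.1, -0.2, -3.7]
gripper_width: 0.156
grip_force: 69.0
```

```bash
python3 - <<'E'
from h import *
p,M=cur();s=r.get_state();print(p,M[:,2].round(2),s['joints'],s['force'])
ims=[snap(c)[0] for c in('scene','top')]
a=cv2.resize(ims[0][100:270,80:330],None,fx=1.6,fy=1.6);b=cv2.resize(ims[1][140:310,80:330],None,fx=1.6,fy=1.6)
cv2.imwrite('pics/s5.png',cv2.cvtColor(np.hstack([a,b]),cv2.COLOR_RGB2BGR))
E
```

```text
[487.65656668 279.27444523 196.03995918] [ 0.    0.81 -0.59] [ 3.38158019e-04  3.98938372e-01  2.06029861e+00  1.14435489e+00
  1.09679395e+00 -2.35501095e+00] [ 0.11000039 -0.19785843 -3.69886077]
```

View pics/s5.png

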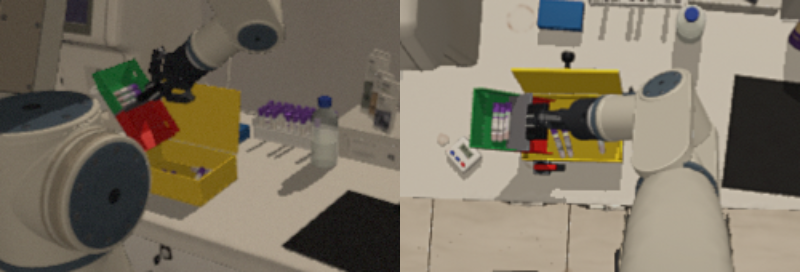

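The scene view shows the red bay empty and the green tubes resting against the divider at about (500,120) in the right half. Next I untip.

Emit:
jog_arm --steps '[[[0, 6, -4, 0, 0, 0], [0, 12, -9, 0, 0, 0], [0, 12, -9, 0.02, 0, 0], [0, 6, -4, 0.04, 0, 0], [0, 0, 0, 0.0525, 0, 0], [0, 0, 0, 0.0525, 0, 0], [0, 0, 0, 0.0525, 0, 0], [0, 0, 0, 0.0525, 0, 0], [0, 0, 0, 0.0525, 0, 0], [0, 0, 0, 0.0525, 0, 0], [0, 0, 0, 0.0525, 0, 0], [0, 0, 0, 0.0525, 0, 0], [0, 0, 0, 0.0525, 0, 0], [0, 0, 0, 0.0525, 0, 0], [0, 0, 0, 0.0525, 0, 0], [0, 0, 0, 0.0525, 0, 0], [0, 0, 0, 0.0525, 0, 0], [0, 0, 0, 0.05, 0, 0], [0, 0, 0, 0.05, 0, 0]]]'

```text
time_s: 34.15
eef_pos: [487.2, 279.2, 240.8]
tool_rot: [0.002, 0.999, 0.05, 0.0]
force: [-0.5, -0.2, -2.8]
gripper_width: 0.153
grip_force: 68.8
```

Emit:
jog_arm --steps '[[[0, 0, 0, 0.04, 0, 0], [0, 0, 0, 0.03, 0, 0], [0, 0, 0, 0.02, 0, 0], [0, 0, 0, 0, 0, 0], [0, 0, 0, 0, 0, 0]]]'

```text
time_s: 34.57
eef_pos: [487.2, 279.4, 240.1]
tool_rot: [0.001, 1.0, 0.007, -0.0]
force: [-0.1, 0.8, -3.8]
gripper_width: 0.155
grip_force: 68.9
```

```bash
python3 - <<'E'
from h import *
p,M=cur();s=r.get_state();print(p,M.round(3).tolist(),s['joints'],s['force'])
# return to mat centre (488,-239); grasp offset negligible; first keep yaw at 60
e=plan([((482,60,230),down(60)),((489,-239,215),down(31))],lim=18,rl=.05)
E
```

```text
[487.21993453 279.36724373 240.08055541] [[-1.0, 0.002, -0.001], [0.002, 1.0, 0.013], [0.001, 0.013, -1.0]] [ 0.5108126   0.24311308  1.76572642  0.01295813  1.12685644 -1.06324576] [-0.11254829  0.82913494 -3.77307298]
30 rows
[[0.4,-16.9,0.6,0.001,0.0,0.04],[-0.3,-16.9,0.5,0.001,-0.001,0.04],[-1.0,-16.8,0.6,0.001,0.0,0.04],[-1.7,-16.8,0.6,0.001,0.0,0.04],[-2.3,-16.7,0.6,0.001,-0.001,0.041],[-3.0,-16.7,0.7,0.001,0.0,0.04],[-3.7,-16.4,0.6,0.001,0.0,0.04],[-4.4,-16.4,0.7,0.001,0.0,0.04],[-4.9,-16.1,0.7,0.001,-0.001,0.04],[-5.7,-15.9,0.7,0.001,0.0,0.04],[-6.2,-15.7,0.7,0.001,0.0,0.04],[-6.9,-15.4,0.8,0.001,-0.001,0.04],[-7.5,-15.1,0.8,0.001,0.0,0.04],'|',[-9.1,-15.0,0.9,0.0,0.0,0.03],[-9.6,-14.8,0.9,0.0,0.0,0.03],[-10.1,-14.4,0.9,0.0,0.0,0.029],[-10.4,-14.2,0.8,0.0,0.0,0.03],[-10.9,-13.8,0.9,0.0,0.0,0.03],[-11.2,-13.5,0.9,0.0,0.0,0.03],[-11.7,-13.2,0.9,0.0,0.0,0.03],[-12.1,-12.8,0.9,0.0,0.0,0.029],[-12.4,-12.5,0.9,0.0,0.0,0.03],[-12.8,-12.0,0.9,0.0,0.0,0.03],[-13.2,-11.7,0.8,0.0,0.0,0.03],[-13.5,-11.3,0.9,0.0,0.0,0.03],[-13.8,-10.9,0.9,0.0,0.0,0.029],[-14.1,-10.4,0.9,0.0,0.0,0.03],[-14.5,-10.1,0.9,0.0,0.0,0.03],[-14.7,-9.6,0.9,0.0,0.0,0.03],[-15.1,-9.1,0.9,0.0,0.0,0.029],'|']
```

Emit:
jog_arm --steps '[[[0, -5, 0, 0.012, 0, 0.013], [0, -11, 0, 0, 0, 0.027], [0, -16.9, 0.6, 0, 0, 0.04], [-1, -16.8, 0.6, 0, 0, 0.04], [-1.7, -16.8, 0.6, 0, 0, 0.04], [-2.3, -16.7, 0.6, 0, 0, 0.04], [-3, -16.7, 0.7, 0, 0, 0.04], [-3.7, -16.4, 0.6, 0, 0, 0.04], [-4.4, -16.4, 0.7, 0, 0, 0.04], [-4.9, -16.1, 0.7, 0, 0, 0.04], [-5.7, -15.9, 0.7, 0, 0, 0.04], [-6.2, -15.7, 0.7, 0, 0, 0.04], [-6.9, -15.4, 0.8, 0, 0, 0.04], [-7.5, -15.1, 0.8, 0, 0, 0.04], [-9.1, -15, 0.9, 0, 0, 0.03], [-9.6, -14.8, 0.9, 0, 0, 0.03], [-10.1, -14.4, 0.9, 0, 0, 0.03], [-10.4, -14.2, 0.9, 0, 0, 0.03], [-10.9, -13.8, 0.9, 0, 0, 0.03], [-11.2, -13.5, 0.9, 0, 0, 0.03]]]'

```text
time_s: 36.23
eef_pos: [484.2, -46.6, 226.4]
tool_rot: [0.346, 0.938, 0.0, -0.0]
force: [1.1, 0.0, -3.6]
gripper_width: 0.155
grip_force: 68.9
```

Emit:
jog_arm --steps '[[[-11.7, -13.2, 0.9, 0, 0, 0.03], [-12.1, -12.8, 0.9, 0, 0, 0.03], [-12.4, -12.5, 0.9, 0, 0, 0.03], [-12.8, -12, 0.9, 0, 0, 0.03], [-13.2, -11.7, 0.9, 0, 0, 0.03], [-13.5, -11.3, 0.9, 0, 0, 0.03], [-13.8, -10.9, 0.9, 0, 0, 0.03], [-14.1, -10.4, 0.9, 0, 0, 0.03], [-11, -7.5, 0, 0, 0, 0.02], [-7, -5, 0, 0, 0, 0.015], [-3, -2, 0, 0, 0, 0.01], [0, 0, 0, 0, 0, 0], [0, 0, 0, 0, 0, 0], [0, 0, 0, 0, 0, 0]]]'

```text
time_s: 37.4
eef_pos: [488.3, -210.3, 219.0]
tool_rot: [0.474, 0.881, 0.0, -0.0]
force: [0.3, 0.7, -2.2]
gripper_width: 0.154
grip_force: 68.9
```

```bash
python3 - <<'E'
from h import *
p,M=cur();s=r.get_state();print(p,M[:,2],s['joints'][[3,5]],s['force'])
p,d=snap('top','top6');P,C=cloud('top',p,d)
Q,q=box(P,C,(300,700),(-420,-50),(-5,10)); m=Q[q.max(1)<45]; print('mat',rect(m),m.min(0),m.max(0))
i=cv2.imread('pics/top6.png')[140:300,100:400];cv2.imwrite('pics/t6c.png',cv2.resize(i,None,fx=2.6,fy=2.6,interpolation=cv2.INTER_CUBIC))
plan([((488,-239,130),down(31)),((488,-239,72),down(31),12)])
E
```

```text
[ 488.33213057 -210.32376397  218.99473467] [-2.64823133e-04  8.94080353e-04 -9.99999565e-01] [ 8.11867674e-04 -9.94506218e-01] [ 0.30631802  0.69341143 -2.16161492]
mat (array([ 487.1, -238. ]), array([242.8, 243.6]), 84.4, 1149) [ 370.32777966 -355.33604335   -4.76082758] [ 618.00423415 -106.38557603    9.9976458 ]
15 rows
[[-7.9,-5.4,29.7,0.0,0.0,0.014],[-8.0,-5.3,29.6,0.0,-0.001,0.015],[-8.1,-5.2,29.7,0.0,0.0,0.014],'|',[0.0,0.0,4.8,0.0,0.0,0.0],[0.0,0.0,4.9,0.0,0.0,0.0],[0.0,0.0,4.8,0.0,0.0,0.0],[0.0,0.0,4.8,0.0,0.0,0.0],[0.0,0.0,4.9,0.0,0.0,0.0],[0.0,0.0,4.8,0.0,0.0,0.0],[0.0,0.0,4.8,0.0,0.0,0.0],[0.0,0.0,4.9,0.0,0.0,0.0],[0.0,0.0,4.8,0.0,0.0,0.0],[0.0,0.0,4.8,0.0,0.0,0.0],[0.0,0.0,4.9,0.0,0.0,0.0],[0.0,0.0,4.8,0.0,0.0,0.0],'|']
```

View pics/t6c.png

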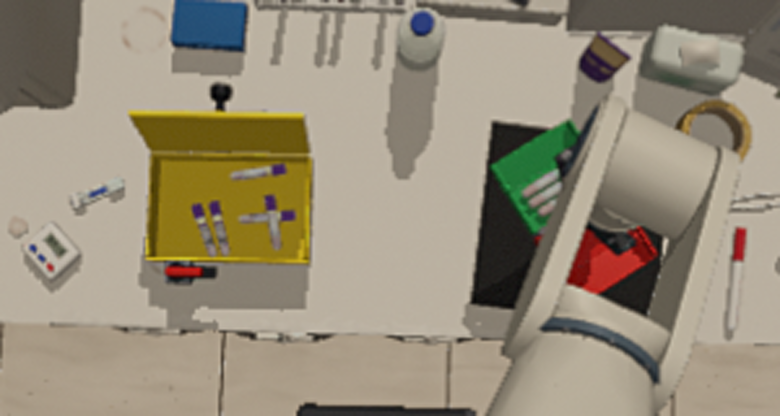

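The box holds 5 tubes: 3 from the red bay and 2 strays. I lower the caddy onto the mat.

Emit:
jog_arm --steps '[[[-4, -2.7, 12, 0, 0, 0.014], [-8, -5.3, 25, 0, 0, 0.015], [-8, -5.3, 25, 0, 0, 0.014], [-4, -2.7, 20, 0, 0, 0], [0, 0, 15, 0, 0, 0], [0, 0, 12, 0, 0, 0], [0, 0, 10, 0, 0, 0], [0, 0, 8, 0, 0, 0], [0, 0, 6, 0, 0, 0], [0, 0, 4, 0, 0, 0], [0, 0, 3, 0, 0, 0], [0, 0, 0, 0, 0, 0], [0, 0, 0, 0, 0, 0], [0, 0, 0, 0, 0, 0]]]'

```text
time_s: 38.62
eef_pos: [488.0, -239.9, 79.5]
tool_rot: [0.493, 0.87, 0.0, 0.0]
force: [-0.5, -0.6, -4.1]
gripper_width: 0.152
grip_force: 68.9
```

Emit:
jog_arm --steps '[[[0, 0, 2, 0, 0, 0], [0, 0, 2, 0, 0, 0], [0, 0, 2, 0, 0, 0], [0, 0, 1.5, 0, 0, 0], [0, 0, 0, 0, 0, 0], [0, 0, 0, 0, 0, 0]]]'

```text
time_s: 39.12
eef_pos: [487.6, -239.7, 71.3]
tool_rot: [0.493, 0.87, 0.0, -0.0]
force: [0.3, 0.2, -2.9]
gripper_width: 0.155
grip_force: 68.9
```

Emit:
jog_arm --steps '[[[0, 0, 0.8, 0, 0, 0], [0, 0, 0.5, 0, 0, 0], [0, 0, 0, 0, 0, 0]]]'

```text
time_s: 39.37
eef_pos: [487.8, -239.8, 70.6]
tool_rot: [0.493, 0.87, 0.0, -0.0]
force: [-0.7, 1.1, 2.4]
gripper_width: 0.156
grip_force: 69.8
```

Emit:
jog_arm --steps '[[[0, 0, 0, 0, 0, 0], [0, 0, 0, 0, 0, 0], [0, 0, 0, 0, 0, 0], [0, 0, 0, 0, 0, 0], [0, 0, 0, 0, 0, 0], [0, 0, -15, 0, 0, 0], [0, 0, -30, 0, 0, 0], [0, 0, -30, 0, 0, 0], [0, 0, -30, 0, 0, 0], [0, 0, -35, 0, 0, 0], [0, 0, -35, 0, 0, 0], [0, 0, 0, 0, 0, 0], [0, 0, 0, 0, 0, 0]]]' --fingers 0.2

```text
time_s: 40.45
eef_pos: [488.9, -240.5, 247.4]
tool_rot: [0.493, 0.87, 0.0, 0.002]
force: [-0.3, 0.4, -0.6]
gripper_width: 0.397
grip_force: 0.0
```

```bash
python3 - <<'E'
from h import *
p,d=snap('scene');P,C=cloud('scene',p,d);
Q,q=box(P,C,(420,600),(-330,-150),(70,125));m=q.max(1)<80;print(rect(Q[m]),Q[m][:,2].max())
plan([((560,0,270),down(60)),((640,217,270),down(90)),((640,217,165),down(90))],lim=35)
print(r.get_state()['joints'])
E
```

```text
(array([ 483.8, -239. ]), array([17. , 69.4]), 28.2, 354) 112.53690602827777
18 rows
[[21.1,23.2,-3.0,0.0,0.0,-0.063],[19.5,24.4,-3.1,0.0,0.0,-0.064],[18.0,25.7,-3.0,0.0,0.0,-0.063],[16.3,26.7,-3.1,0.0,0.0,-0.063],[14.6,27.7,-3.0,0.0,0.001,-0.064],[12.8,28.6,-3.1,0.0,0.0,-0.063],[11.0,29.3,-3.0,0.001,0.0,-0.063],[9.1,30.0,-3.1,0.0,0.0,-0.064],'|',[5.6,32.6,0.0,0.0,0.0,-0.075],[3.1,32.9,0.0,0.0,0.0,-0.075],[0.7,33.0,0.0,0.0,0.0,-0.074],[-1.8,33.0,0.0,0.0,0.0,-0.075],[-4.2,32.7,0.0,0.0,0.0,-0.075],[-6.7,32.4,0.0,0.0,0.0,-0.075],[-9.1,31.8,0.0,0.0,0.0,-0.074],'|',[0.0,0.0,35.0,0.0,0.0,0.0],[0.0,0.0,35.0,0.0,0.0,0.0],[0.0,0.0,35.0,0.0,0.0,0.0],'|']
[-4.60085457e-01  2.11944855e-01  1.79328623e+00  4.38514771e-04
  1.13538369e+00 -1.00069051e+00]
```

Emit:
jog_arm --steps '[[[21.1, 23.2, -3, 0, 0, -0.063], [19.5, 24.4, -3, 0, 0, -0.063], [18, 25.7, -3, 0, 0, -0.063], [16.3, 26.7, -3, 0, 0, -0.063], [14.6, 27.7, -3, 0, 0, -0.063], [12.8, 28.6, -3, 0, 0, -0.063], [11, 29.3, -3, 0, 0, -0.063], [9.1, 30, -3, 0, 0, -0.063], [5.6, 36, 0, 0, 0, -0.075], [3.1, 37, 0, 0, 0, -0.075], [0.7, 38, 0, 0, 0, -0.075], [-1.8, 38, 0, 0, 0, -0.075], [-4.2, 38, 0, 0, 0, -0.075], [-6.7, 38, 0, 0, 0, -0.075], [-9.1, 37, 0, 0, 0, -0.075], [0, 0, 0, 0, 0, 0], [0, 0, 0, 0, 0, 0], [0, 0, 0, 0, 0, 0]]]' --fingers 1 --newtons 20

```text
time_s: 42.0
eef_pos: [649.0, 248.4, 267.2]
tool_rot: [0.001, 1.0, -0.001, -0.002]
force: [0.3, 0.6, 0.2]
gripper_width: -0.002
grip_force: 0.0
```

```bash
python3 - <<'E'
from h import *
print(r.get_state()['joints'],cur()[0])
plan([((640,258,270),down(90)),((640,258,168),down(90))],lim=30)
p,d=snap('scene');P,C=cloud('scene',p,d)
Q,q=box(P,C,(480,680),(100,340),(85,230)); y=Q[(q[:,0]>q[:,2]+50)&(q[:,1]>70)]
print('lid slope',np.polyfit(y[:,2],y[:,0],1),np.percentile(y[:,0],[1,99]),np.percentile(y[:,1],[1,99]))
E
```

```text
[ 3.63291622e-01  4.35993612e-01  1.42843827e+00  1.47922225e-04
  1.28061829e+00 -1.20619724e+00] [649.03362444 248.39689766 267.1934492 ]
5 rows
[[9.1,9.6,-2.8,-0.001,-0.003,-0.001],'|',[0.0,0.0,25.5,0.0,0.0,0.0],[0.0,0.0,25.5,0.0,0.0,0.0],[-0.1,0.0,25.5,0.0,0.0,0.0],[0.0,0.0,25.5,0.0,0.0,0.0],'|']
lid slope [1.84748445e-01 5.48281999e+02] [561.91300406 587.62749933] [117.08120539 322.8657417 ]
```

Emit:
jog_arm --steps '[[[5, 10, 0, 0, 0, 0], [0, 0, 25, 0, 0, 0], [0, 0, 25, 0, 0, 0], [0, 0, 25, 0, 0, 0], [0, 0, 20, 0, 0, 0], [0, 0, 4, 0, 0, 0], [0, 0, 0, 0, 0, 0], [0, 0, 0, 0, 0, 0], [12, 0, 0, 0, 0, 0], [10, 0, 0, 0, 0, 0], [10, 0, 0, 0, 0, 0], [10, 0, 0, 0, 0, 0], [10, 0, 0, 0, 0, 0], [0, 0, 0, 0, 0, 0]]]'

```text
time_s: 43.22
eef_pos: [591.0, 258.9, 170.9]
tool_rot: [0.0, 1.0, 0.0, -0.0]
force: [0.1, 0.1, -0.8]
gripper_width: 0.006
grip_force: 0.0
```

Emit:
jog_arm --steps '[[[8, 0, 0, 0, 0, 0], [8, 0, 0, 0, 0, 0], [8, 0, 0, 0, 0, 0], [8, 0, 0, 0, 0, 0], [8, 0, 0, 0, 0, 0], [8, 0, 0, 0, 0, 0], [0, 0, 0, 0, 0, 0], [0, 0, 0, 0, 0, 0], [0, 0, 0, 0, 0, 0], [0, 0, 0, 0, 0, 0]]]'

```text
time_s: 44.05
eef_pos: [545.4, 259.0, 170.5]
tool_rot: [0.001, 1.0, 0.0, 0.0]
force: [-0.8, -1.0, -0.1]
gripper_width: 0.005
grip_force: 0.0
```

```bash
python3 - <<'E'
from h import *
p,d=snap('scene','s7');P,C=cloud('scene',p,d)
Q,q=box(P,C,(400,680),(100,340),(60,230)); y=Q[(q[:,0]>q[:,2]+50)&(q[:,1]>70)]
print(np.percentile(y[:,2],[5,50,95]),np.percentile(y[:,0],[1,99]))
E
```

```text
[ 67.24027905 127.35168489 177.85292403] [481.59808249 558.20494463]
```

Emit:
jog_arm --steps '[[[0, 0, 0, 0, 0, 0], [0, 0, 0, 0, 0, 0], [0, 0, 0, 0, 0, 0], [0, 0, 0, 0, 0, 0], [0, 0, 0, 0, 0, 0], [0, 0, 0, 0, 0, 0], [0, 0, 0, 0, 0, 0], [0, 0, 0, 0, 0, 0]]]'

```text
time_s: 44.77
eef_pos: [545.0, 258.9, 170.5]
tool_rot: [0.001, 1.0, 0.0, -0.0]
force: [0.5, -1.3, -1.0]
gripper_width: -0.002
grip_force: 0.0
```

```bash
python3 - <<'E'
from h import *
p,d=snap('scene','s8');P,C=cloud('scene',p,d)
Q,q=box(P,C,(400,680),(100,340),(60,230)); y=Q[(q[:,0]>q[:,2]+50)&(q[:,1]>70)]
print(np.percentile(y[:,2],[5,50,95]),np.percentile(y[:,0],[1,99]))
plan([((470,270,170),down(40)),((406,261,170),down(0)),((406,261,81),down(0))],lim=30)
E
```

```text
[63.50291745 66.83909853 68.64359775] [418.63216348 557.74043563]
18 rows
[[9.4,1.4,0.1,0.0,0.0,0.109],[9.4,0.3,0.0,0.0,0.0,0.109],[9.5,-0.7,0.1,0.0,0.0,0.109],[9.3,-1.7,0.0,0.0,0.0,0.109],[9.1,-2.7,0.1,0.0,0.0,0.109],[8.7,-3.7,0.1,0.0,0.0,0.108],[8.3,-4.6,0.0,0.0,0.0,0.109],[7.7,-5.5,0.1,0.0,0.0,0.109],'|',[4.9,-7.8,0.0,0.0,0.0,0.1],[4.1,-8.3,0.0,0.0,0.0,0.1],[3.2,-8.7,0.0,0.0,0.0,0.099],[2.4,-8.9,0.0,0.0,0.0,0.1],[1.5,-9.1,0.0,0.0,0.0,0.1],[0.5,-9.2,0.0,0.0,0.0,0.1],[-0.3,-9.2,0.0,0.0,-0.001,0.099],'|',[0.0,0.0,29.7,0.0,0.0,0.0],[0.0,0.0,29.6,0.0,0.0,0.0],[0.0,0.0,29.7,0.0,0.0,0.0],'|']
```

Emit:
jog_arm --steps '[[[9.4, 1.4, 0, 0, 0, 0.109], [9.4, 0.3, 0, 0, 0, 0.109], [9.5, -0.7, 0, 0, 0, 0.109], [9.3, -1.7, 0, 0, 0, 0.109], [9.1, -2.7, 0, 0, 0, 0.109], [8.7, -3.7, 0, 0, 0, 0.109], [8.3, -4.6, 0, 0, 0, 0.109], [7.7, -5.5, 0, 0, 0, 0.109], [4.9, -7.8, 0, 0, 0, 0.1], [4.1, -8.3, 0, 0, 0, 0.1], [3.2, -8.7, 0, 0, 0, 0.1], [2.4, -8.9, 0, 0, 0, 0.1], [1.5, -9.1, 0, 0, 0, 0.1], [0.5, -9.2, 0, 0, 0, 0.1], [-0.3, -9.2, 0, 0, 0, 0.1], [0, 0, 0, 0, 0, 0], [0, 0, 0, 0, 0, 0], [0, 0, 0, 0, 0, 0]]]' --fingers -0.2

```text
time_s: 46.32
eef_pos: [406.7, 261.4, 170.7]
tool_rot: [0.707, 0.707, 0.001, -0.0]
force: [-0.4, -0.5, 0.2]
gripper_width: 0.602
grip_force: 0.0
```

```bash
python3 - <<'E'
from h import *
print(r.get_state()['joints'],cur()[0])
plan([((405.5,261,120),down(-1),2),((405.5,261,80.5),down(-1),4)],lim=30)
E
```

```text
[5.67919654e-01 2.06355664e-01 1.98942419e+00 4.92148300e-04
 9.44703947e-01 5.66953235e-01] [406.65061812 261.39974169 170.69860899]
6 rows
[[-0.2,-0.6,25.3,0.0,0.0,0.009],[-0.3,-0.6,25.4,0.001,-0.001,0.009],'|',[0.0,0.0,9.9,0.0,0.0,0.0],[0.0,0.0,9.8,0.0,0.0,0.0],[0.0,0.0,9.9,0.0,0.0,0.0],[0.1,0.0,9.9,0.0,0.0,0.0],'|']
```

Emit:
jog_arm --steps '[[[-0.2, -0.6, 25, 0, 0, 0.009], [-0.3, -0.6, 25, 0, 0, 0.009], [0, 0, 15, 0, 0, 0], [0, 0, 12, 0, 0, 0], [0, 0, 8, 0, 0, 0], [0, 0, 5, 0, 0, 0], [0, 0, 0, 0, 0, 0], [0, 0, 0, 0, 0, 0]]]'

```text
time_s: 46.98
eef_pos: [405.2, 260.9, 80.7]
tool_rot: [0.714, 0.7, 0.0, -0.0]
force: [0.1, 0.4, -0.5]
gripper_width: 0.597
grip_force: 0.0
```

Emit:
jog_arm --steps '[[[0, 0, 0, 0, 0, 0], [0, 0, 0, 0, 0, 0], [0, 0, 0, 0, 0, 0], [0, 0, 0, 0, 0, 0], [0, 0, 0, 0, 0, 0], [0, 0, 0, 0, 0, 0], [0, 0, 0, 0, 0, 0], [0, 0, 0, 0, 0, 0]]]' --fingers 1 --newtons 30

```text
time_s: 47.65
eef_pos: [404.7, 260.9, 81.1]
tool_rot: [0.714, 0.7, 0.0, -0.0]
force: [-3.0, 0.1, 5.5]
gripper_width: 0.132
grip_force: 31.2
```

Emit:
jog_arm --steps '[[[0.2, 1.8, 0, 0, 0, -0.105], [0.2, 1.8, 0, 0, 0, -0.105], [0.2, 1.8, 0, 0, 0, -0.105], [0.2, 1.8, 0, 0, 0, -0.105], [0.2, 1.8, 0, 0, 0, -0.105], [0.2, 1.8, 0, 0, 0, -0.105], [0.2, 1.8, 0, 0, 0, -0.105], [0.2, 1.8, 0, 0, 0, -0.105], [0.2, 1.8, 0, 0, 0, -0.105], [0.2, 1.8, 0, 0, 0, -0.105], [0.2, 1.8, 0, 0, 0, -0.105], [0.2, 1.8, 0, 0, 0, -0.105], [0.2, 1.8, 0, 0, 0, -0.105], [0.2, 1.8, 0, 0, 0, -0.105], [0, 0, 0, 0, 0, 0], [0, 0, 0, 0, 0, 0]]]'

```text
time_s: 48.98
eef_pos: [422.6, 277.3, 81.2]
tool_rot: [0.062, 0.998, 0.001, 0.001]
force: [5.3, -1.7, 3.4]
gripper_width: 0.131
grip_force: 29.6
```

```bash
python3 - <<'E'
from h import *
p,M=cur();s=r.get_state();print(p,np.degrees(np.arctan2(M[1,1],M[0,1])),s['force'],s['wrist_torque'],s['gripper_width'])
E
```

```text
[422.64729197 277.2952048   81.19413084] 82.89391845894569 [ 5.29096281 -1.73971832  3.3571287 ] [-0.24614618 -0.7844219   0.05863741] 0.13089407770115669
```

Turned by 84°. Now I release, retreat and check.

Emit:
jog_arm --steps '[[[0, 0, 0, 0, 0, 0], [0, 0, 0, 0, 0, 0], [0, 0, 0, 0, 0, 0], [0, 0, 0, 0, 0, 0], [0, 0, -10, 0, 0, 0], [0, 0, -25, 0, 0, 0], [0, 0, -35, 0, 0, 0], [0, 0, -35, 0, 0, 0], [0, 0, -35, 0, 0, 0], [-30, -20, 0, 0, 0, 0], [-30, -38, 0, 0, 0, 0], [0, -38, 0, 0, 0, 0], [0, -38, 0, 0, 0, 0], [0, -38, 0, 0, 0, 0], [0, -38, 0, 0, 0, 0], [0, -38, 0, 0, 0, 0], [0, 0, 0, 0, 0, 0], [0, 0, 0, 0, 0, 0], [0, 0, 0, 0, 0, 0]]]' --fingers -0.2

```text
time_s: 50.57
eef_pos: [447.5, 29.2, 220.9]
tool_rot: [0.061, 0.998, 0.001, 0.0]
force: [0.3, -0.4, -0.4]
gripper_width: 0.601
grip_force: 0.0
```

```bash
python3 - <<'E'
from h import *
p,d=snap('top','top9');P,C=cloud('top',p,d)
Q,q=box(P,C,(350,500),(200,320),(75,120)); red=Q[(q[:,0]>q[:,1]+50)&(q[:,0]>q[:,2]+50)&(q[:,1]<70)]
print('fin',rect(red)); Q,q=box(P,C,(400,600),(-330,-150),(85,120)); print('handle',rect(Q))
i=cv2.imread('pics/top9.png')[140:300,100:400];cv2.imwrite('pics/t9c.png',cv2.resize(i,None,fx=2.6,fy=2.6,interpolation=cv2.INTER_CUBIC))
E
```

```text
fin (array([418.3, 276.8]), array([11.5, 46. ]), 82.4, 54)
handle (array([ 488.3, -237.6]), array([14.8, 68.9]), 30.4, 96)
```

View pics/t9c.png

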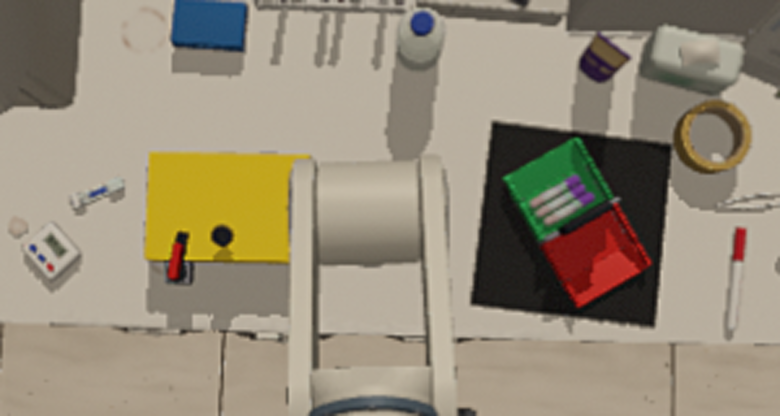

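The lid is shut with the turnbutton across it at (178,258). The caddy is on the mat with its green tubes in and its red bay empty.

```bash
python3 -c "
from cell import r
print(r.job_done())"
```

```text
the job is handed in; nothing more can be done
None
```

The job is handed in at about 51 s of the 208 s allowed: all five spent tubes are in the shut box with the turnbutton across at about 1.44 rad, and the caddy stands at the mat's centre with its three green-bay tubes; I have no verdict back, so this rests on my last camera check.

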